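# Lock a wheel on its D-shaft between two set-screw collars

## Robot

A 6-joint arm with a two-finger parallel gripper is mounted at the origin on the work surface. World frame = base frame: x ahead of the robot, y to its left, z up, the work surface at z = 0. Lengths are in m, angles in degrees, forces in N, time in s.
With the tool pointing down it reaches from about 0.4 to 0.925 m from the base axis. Payload 12.5 kg.
Tool frame: the origin (TCP) lies at the very end of the fingers, on their centre line; the grasp point (between the pads) lies behind it (robot.grip_depth is the y of the grasp point in the tool frame, in m); y points along the fingers, z is the direction in which the jaws open and shut, and the axes are right-handed (so a half turn about y gives the same grasp; the last joint's range is limited). The gripper opens to 95 mm and grips with 3 to 60 N. Pads are 20 mm wide; open, the fingers measure 119 mm over their backs; the gripper's body (75 mm by 180 mm) begins 59 mm behind the grasp point.
Start: joints at [-79.676, 28.126, 89.318, -0, 62.55, -6.05], TCP at [0.176, -0.6, 0.185] pointing down, gripper open.
Joint ranges: [-177.58, 177.58], [-47.91, 125.51], [2.72, 160], [-65.01, 245.01], [3.68, 167.84], [-153.87, 153.87]. Speed limits (degrees/s): [127.2, 127.2, 159.86, 180, 180, 180].

## Interface

Orientations are given as [roll, pitch, yaw] about the fixed x, y, z axes, in that order (R = Rz(yaw) Ry(pitch) Rx(roll)).
In Python, from plant import robot, read_camera, silhouettes gives the robot as it stands.
- The arm moves only by the tool servo_tool, never from a script. Its argument "series" is text: rows parted by semicolons, each of 5 numbers parted by spaces: the closure, from -1 (fully open) to 1 (shut), so that 0 is half open, then the shift along the tool's x, y, z in m, then the turn about the tool's y in degrees. In form: hand x y z roll; .... A call has 1 to 20 rows; each row is the pose to reach, as a shift and turn from the pose commanded when the call began, along the tool's axes at that moment; what a row does not reach only later rows make up. A row lasts 1/12 s, in which the tool goes at most 41.7 mm and 7.16 degrees, less where a joint would pass 70% of its speed; a pose out of reach is approached as far as the arm can. A call with a gripper value outside its range is refused whole. The fingers move at their own pace and stop on an object; the grip force is fixed at half the most. Time passes only in rows, so rows that repeat a pose let the fingers close. It gives the time, the measured TCP pose, the force and the opening at its end, in the units of the state.
- robot.observe(): the state, without advancing time (a new reading comes with each control period).
- read_camera(name): name is "scene" or "top" or "wrist"; returns a dict with "pixels" (384x512x3 uint8, red, green, blue), "fx", "fy", "cx", "cy" (pixels), "rvec" (rotation vector, rad) and "tvec" (3), from world to camera coordinates, as OpenCV has them. Camera axes: x right, y down, z forward; pixel columns grow to the right and rows downward; lengths in m; the calibration is good to about 2 mm. The wrist camera is an equidistant fisheye: a pixel r from the principal point sees the ray r / f radians off the axis. A picture is of the moment at which its call begins. There is no depth.
- robot.job_done(): hands the job in, once; it reports no verdict.
Trained networks look in the newest picture that a camera, given by its name, has taken for a name from the list of things; names that differ only in an ending like _2 or _b are one class to them, and where a whole thing is asked for, a point or a joint stands for the part that bears it (a point fixed in the world has none). Each returns a list of dicts, best first, with "p" (0 to 1); they miss things now and then, are a little off and sometimes report something else, mostly with a low value. They report only what shows in the picture. A call takes as long as a camera call.
- silhouettes(thing, camera): "mask" (384x512 bool, what is visible of it) and "point" ([column, row] in pixels, amid what is visible of it).
The state is a dict: "time_s": time; "q": joint angles; "qvel": joint speeds; "joint_efforts": joint torques, N m; "eef_pos": TCP position; "tcp_rot": TCP orientation; "contact_force": force on the tool from outside, world axes, zero at the start; "moment": the same for the moment, N m; "width": opening from 0.0 (shut) to 1.0 (fully open).
Only numpy, scipy, OpenCV 4.12 (cv2) and the standard library are available. Lean on these libraries where they do the work, as an engineer would, in place of code of your own. Each camera call takes 0.05 s, during which the arm holds its last target. There are 200 camera calls.

## Task

Lock the wheel in place on its axle: push each of the two collars fully up against the wheel's hub and turn it so that its thumb screw faces the flat of the axle squarely, and only then tighten that thumb screw clockwise to its stop. Do both collars in either order, let go of them, and leave everything else on the cart where it is.

Things in the scene. Friction and masses are not known exactly. Their poses are not given: they have to be found in the camera images.
- stand: fixed axle stand: grey base plate 100 x 230 x 12 mm, origin at the centre of its underside on the board; x points away from its front, y (its left) along the axle, z up. A level 16 mm steel axle is clamped in two uprights (12 mm thick, at y = +-94 mm, 95 mm high), its centre line 80 mm above the origin, along y.
- wheel: small grey wheel in the middle of the axle, 44 mm across, 16 mm wide; origin at its centre on the axle (stand y = 0, 80 mm up). Its hub, 26 mm across, reaches 22 mm to each side. On each side of it an aluminium collar, 34 mm across and 16 mm wide with its white washer, rides on the axle, a steel thumb screw standing out of it radially.
- axle (a joint): direction of the flat of the axle (a dark D-shaped rod, its flat bare bright steel, 3.5 mm deep and 13 mm wide, full length): angle in rad of the flat's outward normal from straight up, positive leaning towards the stand's front (stand -x). The clamped axle does not turn.
- left_slide (a joint): position of the left collar along the axle, in m: 0 = farthest out, with the collar's middle and its screw at stand y = +68 mm; 0.038 = up against the wheel hub (stop), screw at stand y = +30 mm. Slides with about 4 N.
- left_collar (a joint): turn of the left collar about the axle: angle in rad of its thumb screw from straight up, positive leaning towards the stand's front, measured like joint axle. Free within +-1.2; stiff with about 0.12 N m, so it stays where left.
- left_screw (a joint): turn of the left thumb screw about its own radial axis, rad: 0 = loose, bar head lying across the axle; grows clockwise seen from outside, looking at the head; 1.571 = tight, at its stop, bar in line with the axle. Needs 0.03 N m, stays where left. Head: flat bar 28 mm long, 9 mm thick, from 30 to 54 mm off the axle's centre line, on an 8 mm stem.
- left_top (a point): middle of the outer face of the left thumb screw's bar head, on the screw's axis, 54 mm from the axle's centre line; its z axis points outwards along the screw, its x axis along the bar's 28 mm length.
- left_mark (a point): point in the air where left_top comes to lie when the left collar is against the hub and its screw faces the flat squarely; z axis is the flat's outward normal.
- right_slide (a joint): position of the right collar along the axle, in m: 0 = farthest out, with the collar's middle and its screw at stand y = -68 mm; 0.038 = up against the wheel hub (stop), screw at stand y = -30 mm. Slides with about 4 N.
- right_collar (a joint): turn of the right collar about the axle: angle in rad of its thumb screw from straight up, positive leaning towards the stand's front, measured like joint axle. Free within +-1.2; stiff with about 0.12 N m, so it stays where left.
- right_screw (a joint): turn of the right thumb screw about its own radial axis, rad: 0 = loose, bar head lying across the axle; grows clockwise seen from outside, looking at the head; 1.571 = tight, at its stop, bar in line with the axle. Needs 0.03 N m, stays where left. Head: flat bar 28 mm long, 9 mm thick, from 30 to 54 mm off the axle's centre line, on an 8 mm stem.
- right_top (a point): middle of the outer face of the right thumb screw's bar head, on the screw's axis, 54 mm from the axle's centre line; its z axis points outwards along the screw, its x axis along the bar's 28 mm length.
- right_mark (a point): point in the air where right_top comes to lie when the right collar is against the hub and its screw faces the flat squarely; z axis is the flat's outward normal.
- jar: bystander, to be left alone: glass jar 64 mm across, with an aluminium screw lid, 96 mm tall; origin under its centre, stands upright beside the stand's left end
- bottle: bystander, to be left alone: white plastic bottle 48 mm across, 130 mm tall, standing beside the stand's right end; origin under its centre
- separator: bystander, to be left alone: small orange brick separator lying flat before the stand, 70 x 24 mm, 10 mm high; origin under its middle, length along y
- scoop: bystander, to be left alone: stainless scoop lying flat in front of the stand, 145 x 43 mm, 22 mm high; origin under its middle, length along y, blade to +y
- spare_wheel: bystander, to be left alone: spare grey wheel lying flat behind the stand, 44 mm across, 19 mm high; origin under its centre
- screwdriver: bystander, to be left alone: screwdriver 160 mm long lying flat to the right of the stand and bottle; length along x
- trays: bystander, to be left alone: tier of three stacked translucent trays, 206 x 146 mm, 160 mm high; origin under its centre
- bin: bystander, to be left alone: open grey bin of spare wheels, 170 x 130 mm, 75 mm high; origin under its centre

How it is judged (in metres and radians):
On the way:
1. a first collar, left or right, is against the hub with its screw facing the flat and tightened ((((distance between left_top and left_mark below 0.007 m and value of joint left_slide above 0.035 m) and value of joint left_screw above 1.4 rad) or ((distance between right_top and right_mark below 0.007 m and value of joint right_slide above 0.035 m) and value of joint right_screw above 1.4 rad))), for 0.2 s.
At the end, for the whole second after the job is handed in: Both collars are within 3 mm of the hub, each screw faces the flat (top within 7 mm of its mark, about 7 degrees), both screws are tight (turned past 1.4 rad of 1.571) (distance between left_top and left_mark below 0.007 m and value of joint each of left_slide, right_slide above 0.035 m and value of joint each of left_screw, right_screw above 1.4 rad and distance between right_top and right_mark below 0.007 m); the robot touches nothing.
It fails at once if the left screw is tightened (past 0.9 rad) while its collar is away from the hub or does not face the flat (value of joint left_screw above 0.9 rad and not (distance between left_top and left_mark below 0.007 m and value of joint left_slide above 0.035 m)).
It fails at once if the right screw is tightened (past 0.9 rad) while its collar is away from the hub or does not face the flat (value of joint right_screw above 0.9 rad and not (distance between right_top and right_mark below 0.007 m and value of joint right_slide above 0.035 m)).
It fails at once if a bystander is shifted by more than 20 mm (distance of any of jar, bottle, separator, scoop, spare_wheel, screwdriver, trays, bin from where it was at the start of the episode above 0.02 m).
It also fails if it takes over 62 s, if anything falls off the work surface, if the arm or the gripper's body presses on something with over 40 N, if the wrist force passes 120 N, or if a joint passes its speed limit or range.

## Working session

There is one attempt and no reset: what is moved stays moved. The work goes in short steps, Python scripts to look and compute and a tool call to move; the robot and the scene stay as the last step left them, time stands still between calls to the robot, and variables do not carry over. Pictures are saved under pics/ and viewed, about 8 in all and at most 12, crops included, and the job is handed in when it is done.

Besides the shell and the picture viewer there is one more tool, called after "Request:" by a JSON object that holds its "name" and its "arguments", one argument or row to a line. servo_tool: Moves the arm, as the interface text tells. Its arguments: {"type":"object","properties":{"series":{"type":"string"}},"required":["series"]}

```bash
ls; mkdir -p pics; cat > h.py <<'E'
import numpy as np, cv2
from plant import robot, read_camera, silhouettes
from scipy.spatial.transform import Rotation as R
def save(n,im): cv2.imwrite(f'pics/{n}.png',im[:,:,::-1])
E
python3 - <<'E'
from h import *
print(robot.observe(), robot.grip_depth)
a=read_camera("scene");b=read_camera("top")
import pickle;pickle.dump((a,b),open('c.pkl','wb'))
for c in(a,b):
    Rm=cv2.Rodrigues(np.array(c['rvec'],float))[0];print(c['fx'],c['cx'],c['cy'],-Rm.T@np.array(c['tvec']),Rm.round(3).tolist())
save('both',cv2.resize(np.vstack([a['pixels'],b['pixels']]),None,fx=.78,fy=.78))
for n in ['stand','wheel','left_top','right_top','left_collar','right_collar','axle','jar','bottle']:
  for k in('scene','top'):
    print(n,k,[(round(d['p'],2),np.round(d['point']).tolist(),int(d['mask'].sum())) for d in silhouettes(n,k)][:3])
E
```

```text
pics
{'time_s': 0.0, 'q': array([-7.96747866e+01,  2.81659021e+01,  8.93496756e+01, -8.70023899e-04,
        6.25504750e+01, -6.04753216e+00]), 'qvel': array([-0.02814132, -0.09898207,  0.01948604, -0.07039825, -0.07591818,
        0.05054736]), 'joint_efforts': array([-2.70351984e-04, -6.12632990e+01, -2.58179820e+01,  6.92579267e-02,
        4.82131785e-02, -8.22820152e-05]), 'eef_pos': array([ 0.17617606, -0.59936441,  0.18434545]), 'tcp_rot': array([-9.00657664e+01,  6.19155855e-03, -1.63626856e+02]), 'contact_force': array([ 0.09103349,  0.2087589 , -0.06024046]), 'moment': array([ 9.43402600e-05, -8.03093817e-02,  1.52836589e-02]), 'width': 0.9998789938411009} -0.0188
369.51261893480506 254.8945604472624 189.81091789257306 [1.05210668 0.29109805 0.90671986] [[-0.529, 0.849, 0.014], [0.679, 0.432, -0.594], [-0.51, -0.305, -0.804]]
480.02620824315994 251.84808306761374 189.37973454456127 [ 0.34397375 -0.01690101  1.61648185] [[0.004, -1.0, -0.009], [-0.992, -0.003, -0.126], [0.126, 0.01, -0.992]]
stand scene [(0.67, [261.0, 231.0], 3083), (0.32, [241.0, 210.0], 44), (0.2, [283.0,
[... 244 characters left out ...]
, [285.0, 215.0], 40)]
left_top top [(0.55, [312.0, 160.0], 217)]
right_top scene [(0.23, [271.0, 222.0], 148)]
right_top top [(0.69, [227.0, 172.0], 133), (0.35, [279.0, 149.0], 214)]
left_collar scene [(0.7, [287.0, 222.0], 120)]
left_collar top [(0.65, [104.0, 176.0], 3998), (0.48, [220.0, 173.0], 40)]
right_collar scene [(0.49, [240.0, 213.0], 84)]
right_collar top [(0.6, [252.0, 167.0], 41)]
axle scene [(0.51, [262.0, 220.0], 196)]
axle top [(0.58, [227.0, 174.0], 127)]
jar scene [(0.72, [332.0, 250.0], 834), (0.49, [237.0, 257.0], 217), (0.42, [428.0, 298.0], 8999)]
jar top [(0.84, [178.0, 179.0], 373)]
bottle scene [(0.85, [200.0, 222.0], 535)]
bottle top [(0.68, [282.0, 148.0], 212)]
```

```bash
python3 - <<'E'
from h import *
import pickle;a,b=pickle.load(open('c.pkl','rb'))
s=cv2.resize(a['pixels'][150:290,170:360],(800,590),interpolation=cv2.INTER_CUBIC)
save('s1',s)
t=cv2.resize(b['pixels'][120:240,150:310],(800,600),interpolation=cv2.INTER_CUBIC)
save('t1',t)
E
```

```text
(no output)
```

View pics/s1.png

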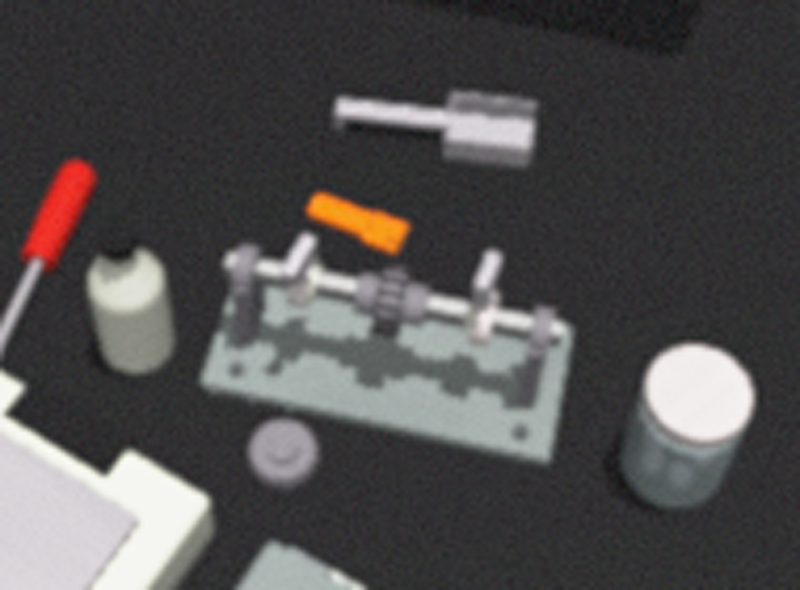

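View pics/t1.png

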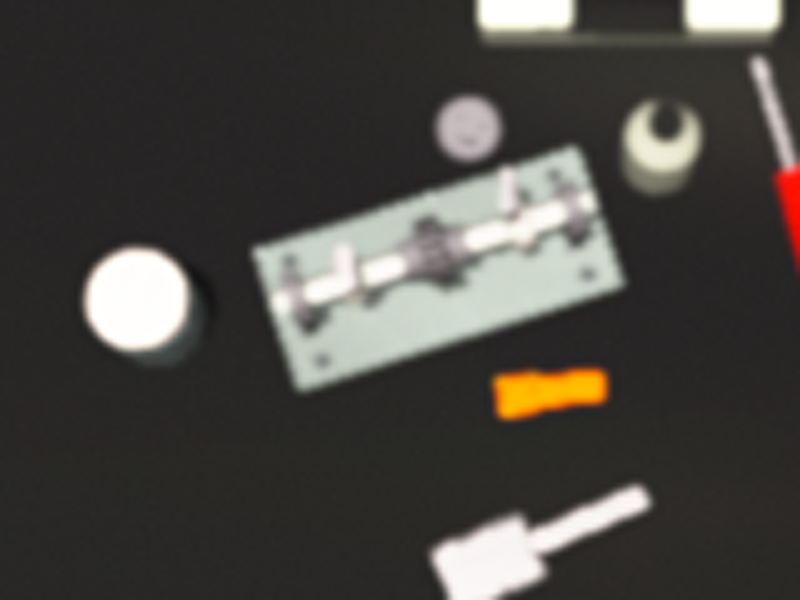

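View pics/both.png

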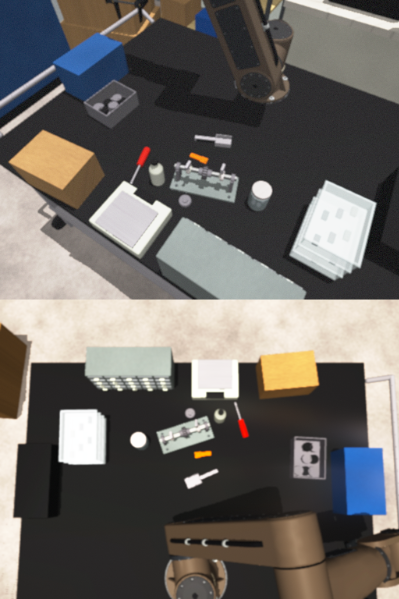

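```bash
cat >> h.py <<'E'
from scipy.optimize import least_squares
def proj(c,P):
    return cv2.projectPoints(np.array(P,float).reshape(-1,3),np.array(c['rvec'],float),np.array(c['tvec'],float),np.array([[c['fx'],0,c['cx']],[0,c['fy'],c['cy']],[0,0,1.]]),None)[0].reshape(-1,2)
def fish(c,P):
    Rm=cv2.Rodrigues(np.array(c['rvec'],float))[0];p=np.array(P,float).reshape(-1,3)@Rm.T+np.ravel(c['tvec'])
    r=np.hypot(p[:,0],p[:,1]);th=np.arctan2(r,p[:,2]);return np.c_[c['cx']+c['fx']*th*p[:,0]/r,c['cy']+c['fy']*th*p[:,1]/r]
def W(s,P): # s=x,y,yaw
    c,n=np.cos(s[2]),np.sin(s[2]);P=np.array(P,float).reshape(-1,3)
    return np.c_[s[0]+c*P[:,0]-n*P[:,1],s[1]+n*P[:,0]+c*P[:,1],P[:,2]]
def head(slide,ang,side,r=.042): # stand coords
    return [-r*np.sin(ang),side*(.068-slide),.08+r*np.cos(ang)]
E
python3 - <<'E'
from h import *
import pickle;a,b=pickle.load(open('c.pkl','rb'))
T=lambda p:np.array(p)/5+[150-.4,120-.4]
S=lambda p:np.array(p)/[800/190,590/140]+[170-.4,150-.4]
A=[[.05,.115,.012],[.05,-.115,.012],[-.05,-.115,.012],[-.05,.115,.012]]
tp=T([(252,247),(578,145),(627,287),(298,390)]);sp=S([(548,462),(203,383),(575,325)])
f=lambda s:np.r_[(proj(b,W(s,A))-tp).ravel(),(proj(a,W(s,[A[0],A[1],A[3]]))-sp).ravel()]
s=least_squares(f,[.6,0,.3]).x;print(s,np.degrees(s[2]),f(s).round(1));np.save('s.npy',s)
for side,t,q in((1,(345,262),(488,272)),(-1,(509,190),(302,257))):
    g=lambda v:np.r_[(proj(b,W(s,head(*v,side)))-T(t)).ravel(),(proj(a,W(s,head(*v,side)))-S(q)).ravel()]
    r=least_squares(g,[0,0.1]);print(side,r.x,r.fun.round(1))
print(proj(b,W(s,[0,0,.08]))) 
E
```

```text
[0.60252896 0.04877043 0.31730293] 18.180118462965016 [ 0.5  0.7 -0.3  0.5 -0.9 -0.3  0.   0.   0.3 -0.1 -1.  -0.2 -0.2  0.7]
1 [0.01214838 0.05565707] [ 0.6  1.8 -0.3  1.8]
-1 [ 0.01233179 -0.27350427] [ 0.1  1.4 -0.5  1. ]
[[236.40767579 169.87940859]]
```

Request:
{"name": "servo_tool", "arguments": {
  "series": "-1 0 -0.06 0 0; -1 0 -0.12 0 0; -1 0 -0.12 0 0; -1 -0.586 -0.12 -0.505 -1.8; -1 -0.586 -0.12 -0.505 -1.8; -1 -0.586 -0.12 -0.505 -1.8; -1 -0.586 -0.12 -0.505 -1.8; -1 -0.586 -0.12 -0.505 -1.8; -1 -0.586 -0.12 -0.505 -1.8; -1 -0.586 -0.12 -0.505 -1.8; -1 -0.586 -0.12 -0.505 -1.8; -1 -0.586 -0.12 -0.505 -1.8; -1 -0.586 -0.12 -0.505 -1.8; -1 -0.586 -0.12 -0.505 -1.8; -1 -0.586 -0.12 -0.505 -1.8; -1 -0.586 -0.12 -0.505 -1.8; -1 -0.586 -0.12 -0.505 -1.8; -1 -0.586 -0.12 -0.505 -1.8; -1 -0.586 -0.12 -0.505 -1.8; -1 -0.586 -0.12 -0.505 -1.8"
}}

```text
time_s: 2.67
eef_pos: [0.5614, -0.0026, 0.3051]
tcp_rot: [-90.0, 0.0, -161.8]
contact_force: [1.4, -0.2, 0.4]
width: 0.999
```

Request:
{"name": "servo_tool", "arguments": {
  "series": "-1 0 0 0 0; -1 0 0 0 0"
}}

```text
time_s: 2.83
eef_pos: [0.5611, -0.003, 0.3044]
tcp_rot: [-90.0, -0.0, -161.6]
contact_force: [-0.1, -0.1, -1.2]
width: 0.997
```

```bash
python3 - <<'E'
from h import *
o=robot.observe();c=read_camera("wrist")
import pickle;pickle.dump(c,open('w1.pkl','wb'))
Rm=cv2.Rodrigues(np.array(c['rvec'],float))[0];C=-Rm.T@np.ravel(c['tvec'])
print(o['eef_pos'],c['fx'],c['cx'],c['cy'],C,Rm.round(3).tolist())
Rt=R.from_euler('xyz',o['tcp_rot'],degrees=True).as_matrix();print('cam in tool',Rt.T@(C-o['eef_pos']),(Rm@Rt).round(2).tolist())
s=np.load('s.npy');print(fish(c,W(s,[[0,.1,.08],[0,-.1,.08],[0,0,.08]])))
im=c['pixels'];save('w1',cv2.resize(im,(768,576)))
E
```

```text
[ 0.56108298 -0.00300809  0.30436256] 297.3186396354542 251.81816321183263 194.49452375887148 [0.63351497 0.02109895 0.50434825] [[0.314, -0.949, 0.001], [-0.914, -0.302, 0.272], [-0.258, -0.086, -0.962]]
cam in tool [-7.61787984e-02 -2.00046491e-01 -9.74535066e-05] [[0.0, -0.0, 1.0], [0.96, -0.27, -0.0], [0.27, 0.96, 0.0]]
[[158.71985652 129.28905431]
 [296.43448911 127.89205506]
 [226.25610076 127.40748225]]
```

View pics/w1.png

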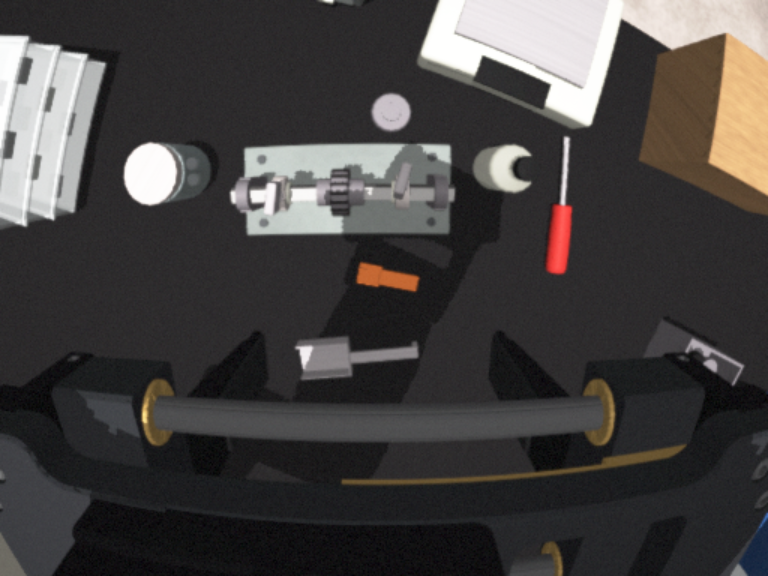

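Request:
{"name": "servo_tool", "arguments": {
  "series": "-1 0.0206 0.06 -0.0364 0; -1 0.0206 0.12 -0.0364 0; -1 0.0206 0.19 -0.0364 0; -1 0.0206 0.19 -0.0364 0; -1 0.0206 0.19 -0.0364 0; -1 0.0206 0.19 -0.0364 0; -1 0.0206 0.19 -0.0364 0; -1 0.0206 0.19 -0.0364 0; -1 0.0206 0.19 -0.0364 0"
}}

```text
time_s: 3.63
eef_pos: [0.531, 0.0228, 0.1172]
tcp_rot: [-89.9, 0.2, -161.9]
contact_force: [-0.3, 0.1, 1.0]
width: 0.998
```

```bash
python3 - <<'E'
from h import *
o=robot.observe();c=read_camera("wrist")
import pickle;pickle.dump(c,open('w2.pkl','wb'))
s=np.load('s.npy');print(o['eef_pos'])
Y=np.arange(-.115,.1151,.23/799); X=np.linspace(.06,-.06,417)
# rectify onto the plane z=.08: 3.47 px/mm
G=np.array([[x,y,.08] for x in X for y in Y[::-1]])
m=fish(c,W(s,G)).astype(np.float32).reshape(len(X),len(Y),2)
im=cv2.remap(c['pixels'],m[...,0],m[...,1],cv2.INTER_CUBIC);save('w2',im)
Rm=cv2.Rodrigues(np.array(c['rvec'],float))[0];C=-Rm.T@np.ravel(c['tvec']);q=C-[s[0],s[1],0]
print('cam in stand',[q[0]*np.cos(s[2])+q[1]*np.sin(s[2]),-q[0]*np.sin(s[2])+q[1]*np.cos(s[2]),q[2]])
g=im.astype(int).sum(2)//3
for y in(.05,.037,-.035,-.05): 
  j=int(round((.115-y)/.23*799)); print(y,[(round(X[i]*1000,1),int(g[i-1:i+2,j-6:j+7].mean())) for i in range(160,260,3)])
E
```

```text
[0.53100857 0.02276269 0.11722733]
cam in stand [np.float64(-0.0005958526854003953), np.float64(-0.002058918355472056), np.float64(0.31753662973905905)]
0.05 [(np.float64(13.8), 153), (np.float64(13.0), 147), (np.float64(12.1), 141), (np.float64(11.3), 134), (np.float64(10.4), 148), (np.float64(9.5), 166), (np.float64(8.7), 173), (np.float64(7.8), 175), (np.float64(6.9), 176), (np.float64(6.1), 174), (np.float64(5.2), 170), (np.float64(4.3), 176), (np.float64(3.5), 187), (np.float64(2.6), 187), (np.float64(1.7), 183), (np.float64(0.9), 179), (np.float64(0.0), 176), (np.float64(-0.9), 174), (np.float64(-1.7), 171), (np.float64(-2.6), 171), (np.float64(-3.5), 168), (np.float64(-4.3), 168), (np.float64(-5.2), 167), (np.float64(-6.1), 168), (np.float64(-6.9), 167), (np.float64(-7.8), 169), (np.float64(-8.7), 161), (np.float64(-9.5), 145), (np.float64(-10.4), 129), (np.float64(-11.2), 125), (np.float64(-12.1), 134), (np.float64(-13.0), 141), (np.float64(-13.8), 146), (np.float64(-14.7), 158)]
0.037 [(np.float64(13.8), 125), (np.float64(13.0), 127), (np.float64(12.1), 125), (np.float64(11.
[... 1755 characters left out ...]
201), (np.float64(8.7), 201), (np.float64(7.8), 188), (np.float64(6.9), 180), (np.float64(6.1), 181), (np.float64(5.2), 193), (np.float64(4.3), 230), (np.float64(3.5), 247), (np.float64(2.6), 242), (np.float64(1.7), 235), (np.float64(0.9), 235), (np.float64(0.0), 236), (np.float64(-0.9), 235), (np.float64(-1.7), 235), (np.float64(-2.6), 235), (np.float64(-3.5), 231), (np.float64(-4.3), 227), (np.float64(-5.2), 228), (np.float64(-6.1), 230), (np.float64(-6.9), 234), (np.float64(-7.8), 225), (np.float64(-8.7), 205), (np.float64(-9.5), 193), (np.float64(-10.4), 175), (np.float64(-11.2), 132), (np.float64(-12.1), 120), (np.float64(-13.0), 121), (np.float64(-13.8), 122), (np.float64(-14.7), 123)]
```

View pics/w2.png

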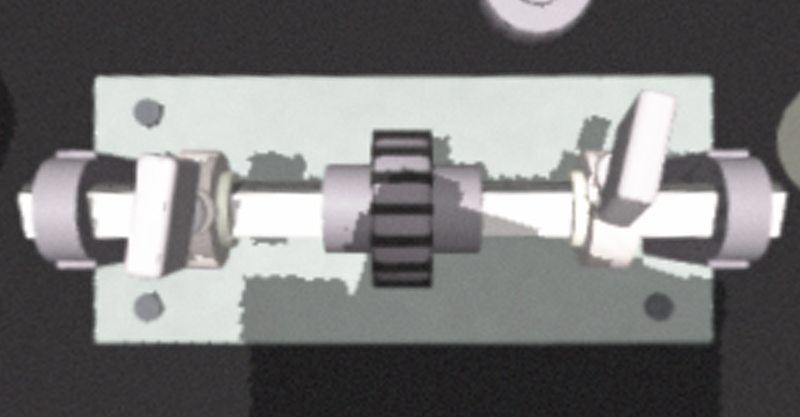

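```bash
cat >> h.py <<'E'
from scipy.special import erf
def rect(c,s,x0,x1,y0,y1,z,k):
    X=np.arange(x0,x1,-1e-3/k);Y=np.arange(y0,y1,-1e-3/k)
    G=np.stack(np.broadcast_arrays(X[:,None],Y[None],z),-1)
    m=fish(c,W(s,G)).astype(np.float32).reshape(len(X),len(Y),2)
    return X,Y,cv2.remap(c['pixels'],m[...,0],m[...,1],cv2.INTER_LINEAR)
def flatfit(c,s,ya,yb):
    X,Y,im=rect(c,s,.016,-.016,ya,yb,.08,4);g=np.median(im.mean(2),1)
    Rm=cv2.Rodrigues(np.array(c['rvec'],float))[0];C=-Rm.T@np.ravel(c['tvec'])-[s[0],s[1],0]
    cx=C[0]*np.cos(s[2])+C[1]*np.sin(s[2]);H=C[2]-.08
    P=lambda x,z:cx+(x-cx)*H/(H-z)   # project to axle plane
    def mod(v):
        x0,th,sg=v[:3];l=v[3:]
        a=np.arctan2(cx-x0,H); t=np.arccos(.008/np.hypot(H,cx-x0))
        pt=lambda u:P(x0+.008*np.sin(u),.008*np.cos(u)) # u from up, + to rear
        E=[pt(a+t),pt(min(-th+.948,a+t)),pt(max(-th-.948,a-t)),pt(a-t)]
        r=np.full(len(X),l[0])
        for e,d in zip(E,np.diff(l)): r=r+d*.5*(1+erf((e-X)/sg/1.414))
        return np.minimum(r,254)
    best=None
    for t0 in(-.3,0,.15,.3,.45):
      for br in(255,320):
        r=least_squares(lambda v:mod(v)-g,[0,t0,.0005,g[:6].mean(),90,br,90,g[-6:].mean()],x_scale=[.001,.1,.0003,50,50,50,50,50],bounds=([-.004,-1,.0002,0,30,200,30,0],[.004,1,.0012,300,200,400,250,300]))
        if best is None or r.cost<best.cost:best=r
    return best.x.round(4).tolist(),best.cost
E
python3 - <<'E'
from h import *
import pickle;c=pickle.load(open('w2.pkl','rb'));s=np.load('s.npy')
for ya,yb in((.046,.041),(.041,.036),(.037,.030),(-.026,-.032),(-.032,-.036),(-.038,-.042)): print(ya,flatfit(c,s,ya,yb))
_,_,l=rect(c,s,.035,-.035,.08,.03,.134,8);_,_,r=rect(c,s,.035,-.035,-.03,-.08,.134,8)
save('h2',np.hstack([l,r]))
E
```

```text
0.046 ([0.0014, 0.6072, 0.0011, 205.6077, 98.0627, 320.6227, 30.0, 226.1869], np.float64(3742.7440579727927))
0.041 ([-0.0016, 0.0626, 0.0009, 128.7499, 63.7429, 279.9141, 30.0, 230.4935], np.float64(3637.80615876704))
0.037 ([-0.0015, 0.0673, 0.0009, 134.6566, 43.904, 287.3533, 30.0, 229.9005], np.float64(9613.144183625856))
-0.026 ([0.0004, 0.2742, 0.0012, 228.6353, 49.1538, 227.3258, 30.0, 129.4659], np.float64(25159.741787155363))
-0.032 ([0.0013, 0.513, 0.0011, 232.1302, 102.6935, 242.7785, 30.0, 128.5053], np.float64(15437.75694519996))
-0.038 ([0.0009, 0.5353, 0.001, 227.9235, 99.1655, 343.6143, 250.0, 129.535], np.float64(2013.6849655743536))
```

View pics/h2.png

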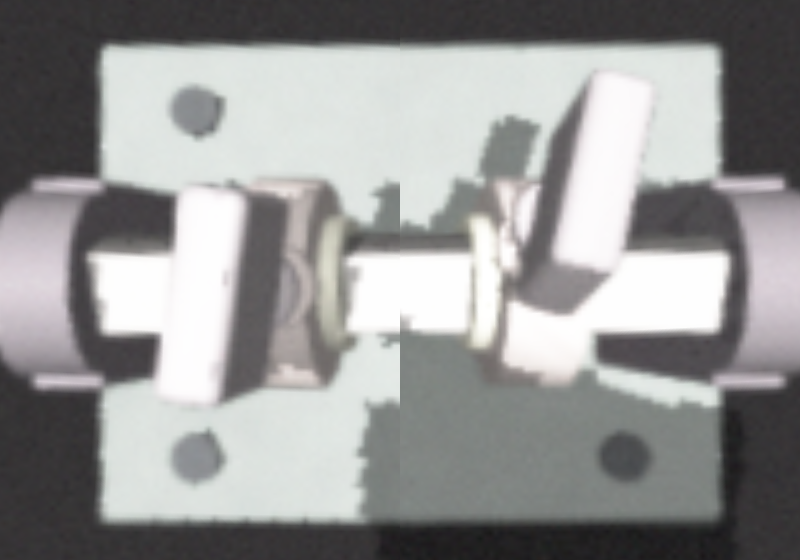

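Request:
{"name": "servo_tool", "arguments": {
  "series": "-1 0.115 0 0 0; -1 0.115 0 0 0; -1 0.115 0 0 0; -1 0.115 0 0 0; -1 0.115 0 0 0; -1 0.115 0 0 0"
}}

```text
time_s: 4.18
eef_pos: [0.4219, -0.0128, 0.1161]
tcp_rot: [-89.9, 0.2, -161.9]
contact_force: [0.5, -0.2, 0.6]
width: 1.003
```

```bash
python3 - <<'E'
from h import *
c=read_camera("wrist");import pickle;pickle.dump(c,open('wf.pkl','wb'));print(robot.observe()['eef_pos'])
E
```

```text
[ 0.4219645  -0.01261236  0.11578064]
```

Request:
{"name": "servo_tool", "arguments": {
  "series": "-1 0.1 -0.05 0 0; -1 0.08 -0.05 0 0; -1 -0.16 -0.05 0 0; -1 -0.16 -0.05 0 0; -1 -0.2 -0.05 0 0; -1 -0.24 -0.05 0 0; -1 -0.28 -0.05 0 0; -1 -0.28 -0.05 0 0; -1 -0.28 -0.05 0 0; -1 -0.28 -0.05 0 0; -1 -0.28 -0.05 0 0; -1 -0.28 -0.05 0 0; -1 -0.28 -0.05 0 0"
}}

```text
time_s: 5.32
eef_pos: [0.6872, 0.0758, 0.1638]
tcp_rot: [-90.0, -0.1, -161.8]
contact_force: [-1.0, -0.1, -1.0]
width: 0.995
```

```bash
python3 - <<'E'
from h import *
import pickle;s=np.load('s.npy')
c=read_camera("wrist");pickle.dump(c,open('wr.pkl','wb'));print(robot.observe()['eef_pos'])
T=[]
for n in('wf','wr'):
    c=pickle.load(open(n+'.pkl','rb'))
    Rm=cv2.Rodrigues(np.array(c['rvec'],float))[0];C=-Rm.T@np.ravel(c['tvec'])-[s[0],s[1],.08]
    cx=C[0]*np.cos(s[2])+C[1]*np.sin(s[2]);v=np.arctan2(-cx,C[2]);print(n,cx,C[2],np.degrees(v))
    # image plane through axle perpendicular to view: sample along u
    u=np.arange(-.02,.02,.000125);Y=np.arange(.088,-.088,-.00025)
    G=np.stack(np.broadcast_arrays(u[:,None]*np.cos(v),Y[None],.08+u[:,None]*np.sin(v)),-1)
    m=fish(c,W(s,G)).astype(np.float32).reshape(len(u),len(Y),2)
    im=cv2.remap(c['pixels'],m[...,0],m[...,1],cv2.INTER_LINEAR);T.append(im[::-1])
    g=im.astype(float).mean(2)
    for y in(.08,.044,.04,.035,.03,-.027,-.03,-.034,-.038,-.042,-.08):
        j=int((.088-y)/.00025);p=g[:,j-3:j+4].mean(1);p=cv2.GaussianBlur(p[:,None],(0,0),2).ravel();d=np.gradient(p)
        k=[i for i in range(1,len(d)-1) if abs(d[i])>abs(d[i-1]) and abs(d[i])>=abs(d[i+1]) and abs(d[i])>2.5]
        print(y,[(round(u[i]*1e3,1),int(d[i]*10)) for i in k],int(p.max()))
save('fr',np.vstack(T))
E
```

```text
[0.68636403 0.07533074 0.16420887]
wf -0.11521672307750074 0.23638598450649484 25.9850337735955
0.08 [(np.float64(-12.2), -88)] 73
0.044 [(np.float64(-16.2), -170)] 136
0.04 [(np.float64(-16.5), -169)] 134
0.035 [(np.float64(-16.9), -171)] 135
0.03 [(np.float64(-17.2), -174)] 136
-0.027 [(np.float64(-17.6), -170)] 135
-0.03 [(np.float64(-17.5), -174)] 135
-0.034 [(np.float64(-17.4), -174)] 137
-0.038 [(np.float64(-17.1), -175)] 138
-0.042 [(np.float64(-16.9), -171)] 138
-0.08 [(np.float64(-13.0), -88)] 77
wr 0.1651765849257457 0.28377557799047515 -30.20230059800902
0.08 [] 76
0.044 [(np.float64(7.3), 58), (np.float64(19.3), -42)] 188
0.04 [(np.float64(7.3), 52), (np.float64(18.4), -58)] 187
0.035 [] 117
0.03 [(np.float64(7.4), 29)] 103
-0.027 [(np.float64(7.5), 27)] 104
-0.03 [(np.float64(7.4), 27)] 105
-0.034 [(np.float64(7.4), 26)] 105
-0.038 [(np.float64(7.4), 26)] 106
-0.042 [(np.float64(7.3), 25)] 105
-0.08 [] 74
```

View pics/fr.png

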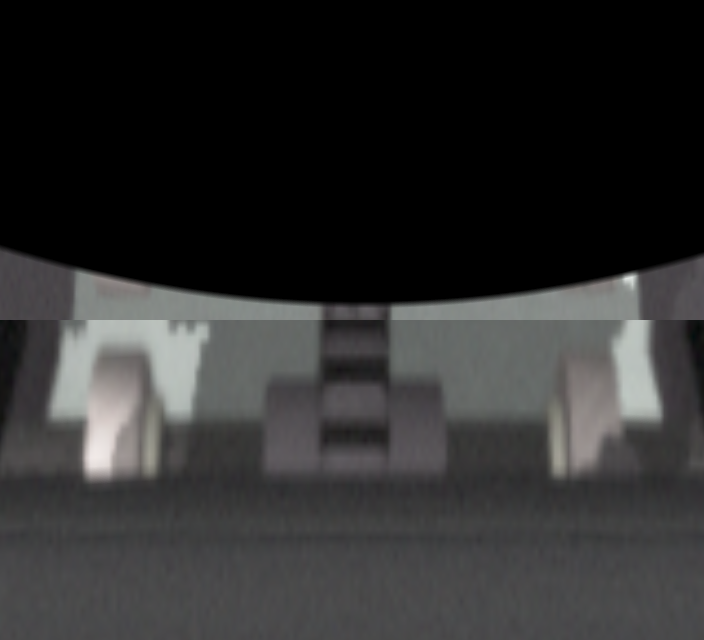

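Request:
{"name": "servo_tool", "arguments": {
  "series": "-1 0.05 0.01 0 0; -1 0.05 0.01 0 0; -1 0.05 0.01 0 0; -1 0.05 0.01 0 0"
}}

```text
time_s: 5.7
eef_pos: [0.6391, 0.059, 0.156]
tcp_rot: [-90.0, 0.1, -161.9]
contact_force: [-0.7, -0.7, 0.4]
width: 0.999
```

```bash
python3 - <<'E'
from h import *
c=read_camera("wrist");import pickle;pickle.dump(c,open('wr.pkl','wb'));print(robot.observe()['eef_pos'])
E
```

```text
[0.639751   0.05918356 0.15599059]
```

Request:
{"name": "servo_tool", "arguments": {
  "series": "-1 0.18 0 0 0; -1 0.18 0 0 0; -1 0.18 0 0 0; -1 0.18 0.045 0 0; -1 0.18 0.045 0 0; -1 0.18 0.045 0 0; -1 0.18 0.045 0 0; -1 0.18 0.045 0 0"
}}

```text
time_s: 6.42
eef_pos: [0.4701, 0.0031, 0.1107]
tcp_rot: [-89.9, 0.1, -161.8]
contact_force: [1.1, -0.5, 0.0]
width: 0.997
```

```bash
cat > fr.py <<'E'
from h import *
import pickle;s=np.load('s.npy')
c=read_camera("wrist");pickle.dump(c,open('wf.pkl','wb'));print(robot.observe()['eef_pos'])
T=[]
for n in('wf','w2','wr'):
    c=pickle.load(open(n+'.pkl','rb'))
    Rm=cv2.Rodrigues(np.array(c['rvec'],float))[0];C=-Rm.T@np.ravel(c['tvec'])-[s[0],s[1],.08]
    cx=C[0]*np.cos(s[2])+C[1]*np.sin(s[2]);v=np.arctan2(-cx,C[2]);print(n,round(cx,4),C[2].round(4),np.degrees(v).round(2))
    u=np.arange(-.015,.025,.0002);Y=np.arange(.088,-.088,-.00022)
    G=np.stack(np.broadcast_arrays(u[:,None]*np.cos(v),Y[None],.08+u[:,None]*np.sin(v)),-1)
    m=fish(c,W(s,G)).astype(np.float32).reshape(len(u),len(Y),2)
    im=cv2.remap(c['pixels'],m[...,0],m[...,1],cv2.INTER_LINEAR);T.append(im[::-1])
    g=im.astype(float).mean(2)
    for y in(.079,.044,.04,.035,-.03,-.034,-.038,-.042,-.079):
        j=int((.088-y)/.00022);p=g[:,j-4:j+5].mean(1);p=cv2.GaussianBlur(p[:,None],(0,0),1).ravel();d=np.gradient(p)
        k=[i for i in range(1,len(d)-1) if abs(d[i])>abs(d[i-1]) and abs(d[i])>=abs(d[i+1]) and abs(d[i])>4]
        print(y,[(round(float(u[i])*1e3,1),int(d[i])) for i in k],int(p.max()))
save('fr2',np.vstack(T)[:,:800])
E
python3 fr.py
```

```text
[0.47010815 0.00318748 0.11072247]
wf -0.0644 0.2309 15.57
0.079 [(-8.0, 26), (6.4, -12), (8.8, 12), (21.4, -20)] 254
0.044 [(-7.8, 19), (6.0, -20), (7.8, 17), (21.6, -20)] 254
0.04 [(-7.8, 14), (5.8, -17), (7.4, 13), (22.0, -20)] 254
0.035 [(-7.6, 24), (6.2, -19), (7.8, 13), (21.8, -23)] 254
-0.03 [(-7.4, 17), (6.4, -14), (8.0, 11), (22.0, -28)] 254
-0.034 [(-7.2, 15), (6.0, -18), (8.2, 12), (22.2, -26)] 254
-0.038 [(-7.6, 20), (6.2, -18), (7.8, 12), (21.6, -20)] 254
-0.042 [(-7.6, 20), (6.4, -18), (8.0, 14), (21.8, -24)] 254
-0.079 [(-7.6, 19), (6.4, -17), (8.0, 12), (21.8, -19)] 254
w2 -0.0006 0.2375 0.14
0.079 [(-14.6, -4), (-8.4, 24), (4.2, -17), (6.6, -5), (14.8, 17)] 253
0.044 [(-8.2, 4), (4.8, -17), (9.6, 9), (13.6, -6), (14.6, 4)] 254
0.04 [(-10.0, -16), (-8.2, 17), (4.6, -21), (7.8, 6), (16.0, 15)] 254
0.035 [(-10.0, -12), (-8.4, 18), (4.4, -23), (15.8, 14)] 254
-0.03 [(-8.0, 7), (-3.0, 9), (4.8, -19), (9.6, 11)] 254
-0.034 [(-8.0, 7), (-4.0, 9), (4.8, -17), (9.6, 10)] 254
-0.038 [(-7.8, 8), (-5.4, 9), (4.8, -16), (9.0, 11)] 254
-0.042 [(-8.0, 15), (4.4, -16), (9.0, 13)] 254
-0.079 [(-14.6, -15), (-8.2, 26), (5.0, -17), (6.8, -4), (16.0, 12)] 254
wr 0.1138 0.2762 -22.4
0.079 [] 55
0.044 [(-8.2, 4), (1.8, -14), (7.0, 11), (12.0, -5)] 243
0.04 [(-14.8, 4), (-8.2, -4), (1.8, -7), (7.0, 13), (11.2, -9)] 189
0.035 [(-14.8, 5), (1.2, -7), (7.2, 13), (11.2, -8)] 189
-0.03 [(1.2, -7), (7.8, 4)] 143
-0.034 [(1.0, -7), (7.8, 4)] 144
-0.038 [(1.0, -6), (7.4, 4)] 144
-0.042 [(1.8, -7)] 145
-0.079 [(1.2, -5)] 83
```

View pics/fr2.png

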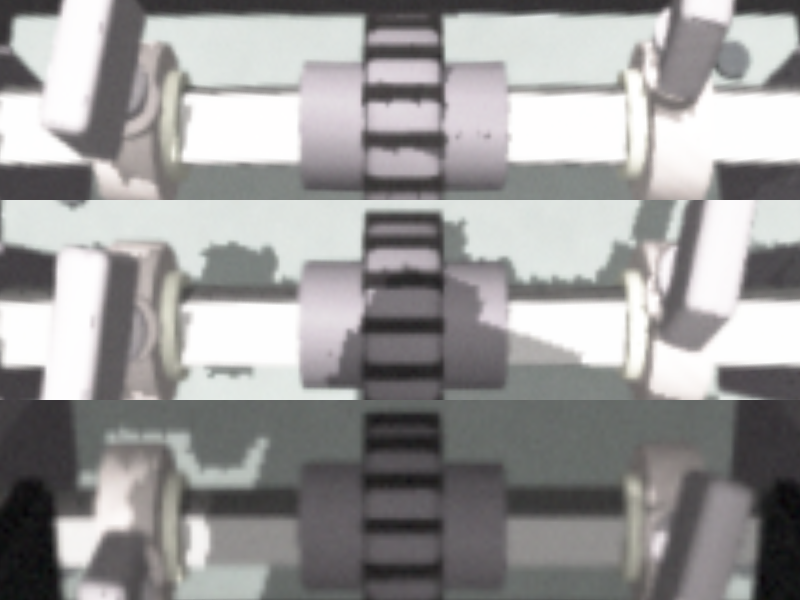

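```bash
cat > go.py <<'E'
import sys
from h import *
s=np.load('s.npy')
x,y,z,r=map(float,sys.argv[1:5]) # stand mm, r: jaw turn deg clockwise from 'jaws along axle, flipped' (tool x=+stand x)
o=robot.observe();p=np.array(o['eef_pos']);Rt=R.from_euler('xyz',o['tcp_rot'],degrees=True)
d=Rt.inv().apply(W(s,[x/1e3,y/1e3,z/1e3])[0]-p)
c,n=np.cos(s[2]),np.sin(s[2]);q=p-[s[0],s[1],0]
print('now stand mm',(1e3*np.array([q[0]*c+q[1]*n,-q[0]*n+q[1]*c,q[2]])).round(1),'shift',d.round(4),'roll',round(((o['tcp_rot'][2]-(np.degrees(s[2])-r))+180)%360-180,1),'q6',o['q'][5].round(1),'q1',o['q'][0].round(1),o['contact_force'].round(1),'w',round(o['width']*95,1),o['time_s'])
E
python3 go.py -2 55 170 5.9
```

```text
now stand mm [-140.    -2.   110.7] shift [-0.1382 -0.059  -0.0569] roll -174.1 q6 64.1 q1 -7.7 [0.1 0.3 0.1] w 95.0 6.4667
```

Request:
{"name": "servo_tool", "arguments": {
  "series": "-1 0 -0.04 0 -7; -1 -0.02 -0.059 -0.01 -14; -1 -0.05 -0.059 -0.02 -21; -1 -0.08 -0.059 -0.035 -28; -1 -0.11 -0.059 -0.05 -35; -1 -0.138 -0.059 -0.057 -42; -1 -0.138 -0.059 -0.057 -49; -1 -0.138 -0.059 -0.057 -56; -1 -0.138 -0.059 -0.057 -63; -1 -0.138 -0.059 -0.057 -70; -1 -0.138 -0.059 -0.057 -77; -1 -0.138 -0.059 -0.057 -84; -1 -0.138 -0.059 -0.057 -91; -1 -0.138 -0.059 -0.057 -98; -1 -0.138 -0.059 -0.057 -105; -1 -0.138 -0.059 -0.057 -112; -1 -0.138 -0.059 -0.057 -119; 0 -0.138 -0.059 -0.057 -126; 0 -0.138 -0.059 -0.057 -133; 0.2 -0.138 -0.059 -0.057 -140"
}}

```text
time_s: 8.13
eef_pos: [0.5826, 0.101, 0.1696]
tcp_rot: [-90.0, -0.1, -21.4]
contact_force: [-0.3, -0.6, -0.9]
width: 0.844
```

```bash
python3 go.py -2 55 107 5.9
```

```text
now stand mm [ -2.6  55.9 169.6] shift [ 0.0009  0.0626 -0.0003] roll -33.7 q6 -65.1 q1 3.4 [-0.3 -0.6 -0.9] w 80.2 8.1333
```

Request:
{"name": "servo_tool", "arguments": {
  "series": "0.2 0.001 0 -0.0003 -7; 0.2 0.001 0 -0.0003 -14; 0.2 0.001 0.01 -0.0003 -21; 0.2 0.001 0.02 -0.0003 -28; 0.2 0.001 0.03 -0.0003 -34; 0.2 0.001 0.045 -0.0003 -34; 0.2 0.001 0.0626 -0.0003 -34; 0.2 0.001 0.0626 -0.0003 -34; 0.2 0.001 0.0626 -0.0003 -34"
}}

```text
time_s: 8.88
eef_pos: [0.5828, 0.1002, 0.1064]
tcp_rot: [-90.0, 0.0, 12.2]
contact_force: [1.0, 0.3, 1.0]
width: 0.402
```

Request:
{"name": "servo_tool", "arguments": {
  "series": "1 0 0 0 0; 1 0 0 0 0; 1 0 0 0 0; 1 0 0 0 0; 1 0 0 0 0; 1 0 0 0 0; 1 0 0 0 0; 1 0 0 0 0"
}}

```text
time_s: 9.55
eef_pos: [0.5822, 0.0997, 0.1064]
tcp_rot: [-90.0, -0.0, 12.2]
contact_force: [-0.7, 0.7, 0.2]
width: 0.003
```

```bash
python3 go.py -15 28.5 104.6 5.9;python3 - <<'E'
from h import *
c=read_camera("wrist");save('g1',cv2.resize(c['pixels'][100:330,120:400],(700,575)))
E
```

```text
now stand mm [ -3.5  54.7 106.4] shift [-0.0087  0.0018 -0.0273] roll -0.1 q6 -98.9 q1 3.3 [-0.7  0.7  0.2] w 0.3 9.55
```

View pics/g1.png

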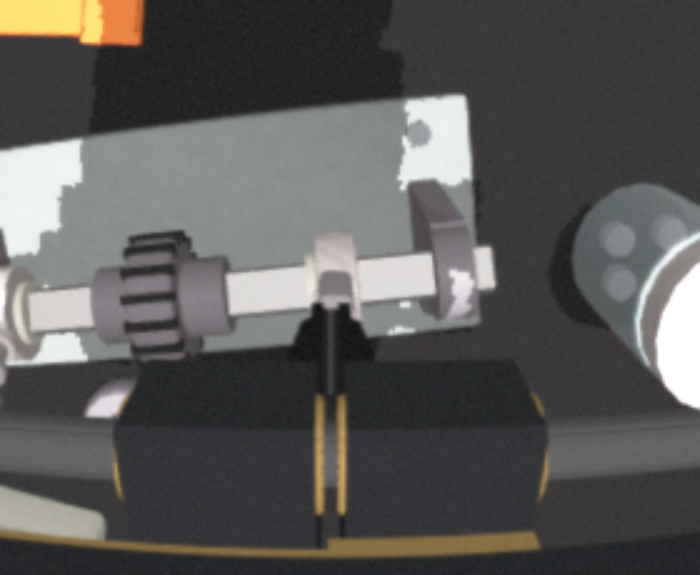

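```bash
python3 - <<'E'
from h import *
s=np.load('s.npy');o=robot.observe();c=read_camera("wrist")
import pickle;pickle.dump(c,open('g1.pkl','wb'))
cr=lambda P:((fish(c,P)-[120,100])*2.5).round().tolist()
print('tcp',cr(o['eef_pos']),'tcp+40mm up',cr(o['eef_pos']+[0,0,.04]))
for a in(-60,-30,0,2,20,40,60): print(a,'top',cr(W(s,head(.0131,np.radians(a),1,.054))),'base',cr(W(s,head(.0131,np.radians(a),1,.03))))
print('collar',cr(W(s,[[0,.0549,.097]])),'wheel',cr(W(s,[0,0,.102])))
for k in('scene','top'):
  im=read_camera(k);q=proj(im,W(s,[[0,.055,.12]]))[0];print(k,q)
  x,y=q.round().astype(int);h=45;t=im['pixels'][y-h:y+h,x-h:x+h]
  try: T=np.hstack([T,cv2.resize(t,(400,400),interpolation=cv2.INTER_CUBIC)])
  except NameError: T=cv2.resize(t,(400,400),interpolation=cv2.INTER_CUBIC)
save('chk',T)
E
```

```text
tcp [[330.0, 303.0]] tcp+40mm up [[330.0, 363.0]]
-60 top [[348.0, 452.0]] base [[341.0, 377.0]]
-30 top [[342.0, 431.0]] base [[337.0, 361.0]]
0 top [[332.0, 355.0]] base [[332.0, 319.0]]
2 top [[332.0, 348.0]] base [[332.0, 316.0]]
20 top [[325.0, 282.0]] base [[328.0, 283.0]]
40 top [[318.0, 211.0]] base [[325.0, 248.0]]
60 top [[314.0, 155.0]] base [[323.0, 218.0]]
collar [[332.0, 303.0]] wheel [[152.0, 325.0]]
scene [284.58558578 217.05094795]
top [219.2998767  173.09256872]
```

View pics/chk.png

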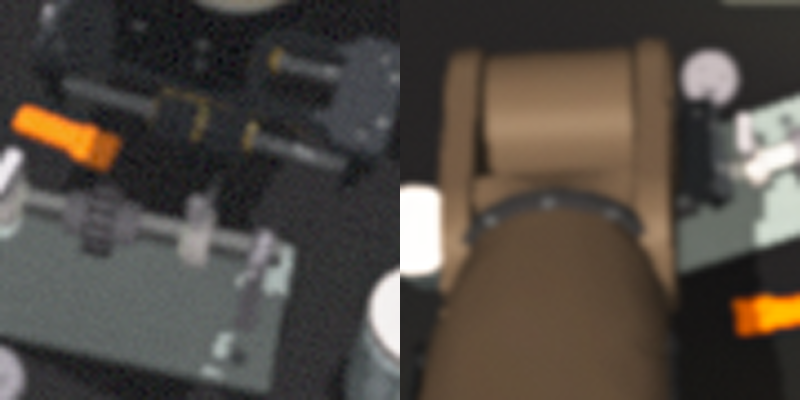

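Request:
{"name": "servo_tool", "arguments": {
  "series": "1 0.0005 0 -0.005 0; 1 0.001 0 -0.01 0; 1 0.0015 0 -0.015 0; 1 0.0015 0 -0.015 0"
}}

```text
time_s: 10.08
eef_pos: [0.5872, 0.0843, 0.1063]
tcp_rot: [-90.0, -0.0, 12.1]
contact_force: [0.9, -0.8, 0.1]
width: 0.003
```

```bash
python3 - <<'E'
from h import *
import pickle
s=np.load('s.npy');o=robot.observe();c=read_camera("wrist");a=pickle.load(open('g1.pkl','rb'))
pickle.dump(c,open('g2.pkl','wb'))
print(o['contact_force'],o['moment'],o['width'])
def strip(c):  # stand frame view at z=.08 plane front part of collar
    return rect(c,s,0.0,-.05,.08,.0,.085,5)[2]
save('g2',np.vstack([strip(a),strip(c)]))
t=[strip(k)[100:160].mean((0,2)) for k in(a,c)]
for k in t: print(k[::8].round().astype(int).tolist())
E
python3 go.py -15 28.5 104.6 5.9
```

```text
[ 0.86580153 -0.77361704  0.14824558] [ 0.1006987  -0.0950779  -0.03008219] 0.003173731319336239
[149, 141, 138, 138, 139, 139, 138, 139, 139, 139, 139, 140, 140, 140, 140, 140, 140, 140, 141, 140, 140, 140, 140, 140, 140, 140, 140, 141, 141, 141, 141, 142, 142, 143, 143, 143, 142, 140, 141, 141, 141, 141, 136, 119, 106, 103, 107, 109, 108, 109]
[84, 81, 135, 154, 152, 149, 160, 164, 161, 163, 154, 141, 142, 143, 143, 143, 142, 143, 143, 143, 143, 142, 143, 143, 143, 143, 143, 143, 143, 144, 143, 144, 144, 145, 145, 145, 146, 145, 145, 144, 144, 144, 144, 137, 113, 105, 109, 111, 113, 113]
now stand mm [ -3.6  38.9 106.2] shift [-0.0102  0.0016 -0.0116] roll -0.2 q6 -100.3 q1 1.8 [-0.8 -0.2 -0.3] w 0.5 10.1333
```

```bash
python3 - <<'E'
from h import *
import pickle
s=np.load('s.npy')
for n in('g1','g2'):
    c=pickle.load(open(n+'.pkl','rb'))
    X,Y,im=rect(c,s,-.006,-.017,.075,.02,.088,4)
    g=im.mean(2).mean(0);print(n,[(int(round(Y[i]*1e3)),int(g[i:i+8].mean())) for i in range(0,len(Y)-7,8)])
a,c=[pickle.load(open(n+'.pkl','rb'))['pixels'] for n in('g1','g2')]
t=a[192:222,244:264]
r=cv2.matchTemplate(c[150:280,100:400],t,cv2.TM_CCOEFF_NORMED);print(cv2.minMaxLoc(r)[1::2],'collar shift px; orig at',(144,42))
b=a[170:215,155:215];r=cv2.matchTemplate(c[130:280,60:400],b,cv2.TM_CCOEFF_NORMED);print(cv2.minMaxLoc(r)[1::2],'wheel orig at',(95,40))
E
```

```text
g1 [(75, 166), (73, 167), (71, 166), (69, 167), (67, 167), (65, 167), (63, 185), (61, 187), (59, 183), (57, 182), (55, 182), (53, 185), (51, 178), (49, 181), (47, 168), (45, 167), (43, 166), (41, 166), (39, 167), (37, 166), (35, 166), (33, 165), (31, 165), (29, 166), (27, 164), (25, 153), (23, 115)]
g2 [(75, 170), (73, 169), (71, 168), (69, 169), (67, 170), (65, 174), (63, 186), (61, 186), (59, 185), (57, 185), (55, 192), (53, 196), (51, 179), (49, 185), (47, 171), (45, 169), (43, 170), (41, 170), (39, 170), (37, 170), (35, 170), (33, 169), (31, 170), (29, 169), (27, 168), (25, 166), (23, 133)]
(0.8167747259140015, (168, 39)) collar shift px; orig at (144, 42)
(0.9739892482757568, (115, 38)) wheel orig at (95, 40)
```

```bash
python3 - <<'E'
from h import *
import pickle
c=pickle.load(open('g2.pkl','rb'));save('g2r',cv2.resize(c['pixels'][160:300,180:340],(800,700),interpolation=cv2.INTER_CUBIC)[:590])
s=np.load('s.npy');cr=lambda P:((fish(c,P)-[180,160])*5).round().tolist()
print('tcp',cr(robot.observe()['eef_pos']))
for a in(-20,0,20): print(a,'top',cr(W(s,head(.0131,np.radians(a),1,.054))),'base',cr(W(s,head(.0131,np.radians(a),1,.03))))
E
```

```text
tcp [[363.0, 306.0]]
-20 top [[499.0, 511.0]] base [[482.0, 388.0]]
0 top [[491.0, 397.0]] base [[478.0, 327.0]]
20 top [[478.0, 252.0]] base [[471.0, 255.0]]
```

View pics/g2r.png

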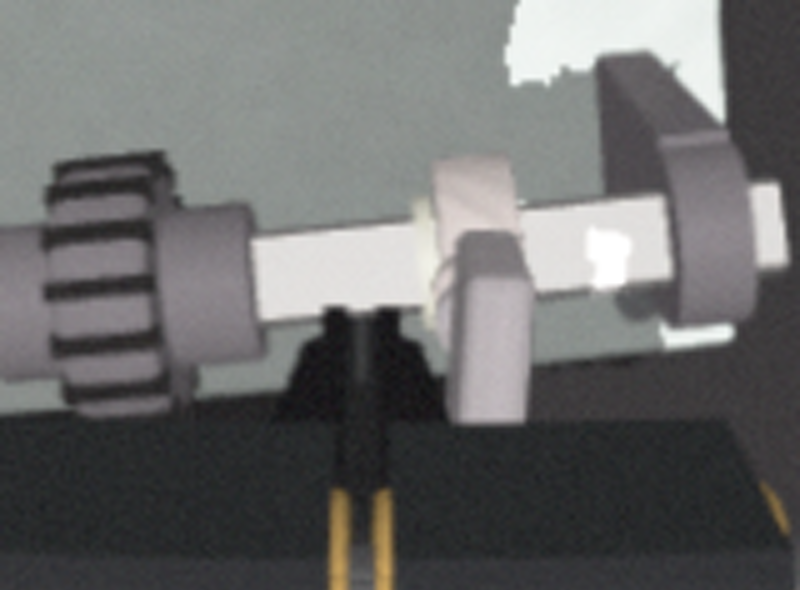

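```bash
python3 - <<'E'
from h import *
import pickle
for n,x0 in(('g1',240),('g2',266)):
    g=pickle.load(open(n+'.pkl','rb'))['pixels'].mean(2).astype(int)
    print(n,'cols',x0,'..')
    for r in range(200,250,2): print(r,g[r,x0:x0+28].tolist())
E
```

```text
g1 cols 240 ..
200 [141, 142, 141, 139, 141, 146, 170, 181, 181, 184, 186, 189, 189, 190, 191, 190, 188, 188, 186, 183, 182, 169, 148, 142, 140, 140, 140, 142]
202 [139, 144, 162, 172, 173, 162, 184, 195, 195, 196, 192, 189, 190, 191, 192, 196, 196, 197, 194, 196, 195, 183, 152, 132, 128, 125, 121, 124]
204 [137, 148, 179, 191, 193, 176, 185, 202, 203, 203, 202, 204, 202, 197, 196, 194, 193, 197, 201, 201, 203, 193, 168, 176, 187, 205, 213, 217]
206 [159, 165, 195, 206, 207, 197, 193, 201, 206, 207, 208, 208, 210, 209, 209, 207, 203, 200, 201, 203, 205, 207, 199, 214, 219, 222, 220, 221]
208 [220, 222, 217, 217, 215, 207, 193, 201, 200, 182, 154, 148, 148, 150, 150, 159, 169, 166, 174, 193, 206, 202, 198, 212, 218, 220, 219, 219]
210 [219, 218, 222, 222, 222, 221, 192, 174, 144, 119, 120, 118, 121, 118, 121, 119, 117, 119, 117, 131, 182, 206, 197, 209, 219, 221, 220, 220]
212 [222, 220, 224, 227, 227, 228, 194, 154, 125, 117, 120, 119, 122, 121, 118, 121, 121, 120, 118, 121, 151, 202, 204, 199, 213, 219, 221, 220]
214 [220, 222, 225, 231, 232, 229, 205, 154, 123, 118, 119, 122, 121, 
[... 5006 characters left out ...]
188, 187, 188, 184, 182, 175, 163, 111, 67, 63, 59, 59, 58, 61, 59, 63]
240 [20, 27, 39, 90, 104, 115, 151, 168, 182, 186, 185, 185, 187, 189, 187, 185, 180, 175, 162, 101, 61, 63, 57, 57, 62, 60, 59, 58]
242 [28, 27, 28, 66, 102, 118, 154, 172, 182, 185, 182, 183, 186, 188, 187, 184, 179, 172, 161, 89, 60, 58, 60, 64, 58, 60, 58, 61]
244 [36, 38, 34, 40, 73, 91, 114, 125, 132, 132, 130, 130, 130, 129, 128, 124, 121, 113, 104, 55, 49, 49, 44, 52, 47, 49, 46, 51]
246 [45, 40, 41, 39, 40, 39, 43, 44, 37, 42, 40, 42, 39, 43, 42, 44, 42, 44, 40, 41, 44, 40, 38, 43, 35, 39, 40, 43]
248 [41, 40, 43, 38, 38, 44, 41, 42, 39, 42, 39, 39, 40, 41, 40, 41, 43, 39, 37, 42, 43, 38, 43, 43, 42, 41, 40, 44]
```

Request:
{"name": "servo_tool", "arguments": {
  "series": "0.37 0 -0.04 0 0; 0.37 0 -0.045 0 0; 0.37 -0.0015 -0.045 0.016 0; 0.37 -0.0015 -0.045 0.016 0; 0.37 -0.0015 -0.02 0.016 0; 0.37 -0.0015 0.01 0.016 0; 0.37 -0.0015 0.018 0.016 0; 0.37 -0.0015 0.018 0.016 0; 0.37 -0.0015 0.018 0.016 0"
}}

```text
time_s: 10.88
eef_pos: [0.5822, 0.1005, 0.0886]
tcp_rot: [-90.0, 0.0, 12.2]
contact_force: [-0.4, 1.1, 0.7]
width: 0.316
```

Request:
{"name": "servo_tool", "arguments": {
  "series": "1 0 0 0 0; 1 0 0 0 0; 1 0 0 0 0; 1 0 0 0 0; 1 0 0 0 0; 1 0 0 0 0"
}}

```text
time_s: 11.38
eef_pos: [0.5823, 0.1007, 0.0891]
tcp_rot: [-90.0, -0.1, 12.2]
contact_force: [-1.0, -0.4, 6.1]
width: 0.094
```

```bash
python3 go.py -15 28.5 104.6 5.9;python3 - <<'E'
from h import *
import pickle;c=read_camera("wrist");pickle.dump(c,open('g3.pkl','wb'));g=c['pixels'].mean(2).astype(int)
for r in range(200,250,3): print(r,g[r,236:270].tolist())
E
```

```text
now stand mm [-3.  55.6 89.1] shift [-0.009  -0.0156 -0.0282] roll -0.1 q6 -98.8 q1 3.4 [-1.  -0.4  6.1] w 9.0 11.3833
200 [140, 142, 141, 142, 141, 139, 140, 143, 147, 153, 155, 157, 160, 160, 158, 159, 158, 159, 157, 159, 158, 162, 157, 156, 145, 141, 140, 144, 142, 141, 143, 144, 144, 143]
203 [144, 141, 141, 144, 142, 141, 142, 151, 170, 179, 180, 181, 182, 180, 179, 178, 177, 178, 176, 177, 175, 177, 182, 180, 171, 153, 143, 143, 144, 144, 141, 140, 141, 142]
206 [141, 144, 139, 145, 141, 143, 142, 143, 169, 184, 186, 184, 190, 189, 191, 195, 194, 194, 190, 188, 191, 187, 187, 183, 177, 151, 140, 141, 141, 144, 144, 143, 144, 143]
209 [143, 141, 143, 151, 172, 182, 179, 172, 188, 205, 204, 202, 198, 195, 193, 191, 192, 195, 201, 202, 203, 201, 202, 199, 192, 161, 127, 121, 117, 120, 118, 119, 120, 124]
212 [118, 117, 124, 141, 186, 204, 205, 201, 195, 202, 209, 208, 209, 212, 212, 211, 210, 206, 203, 198, 202, 204, 205, 208, 207, 197, 213, 223, 222, 223, 223, 224, 222, 225]
215 [224, 221, 221, 223, 220, 219, 219, 216, 195, 201, 209, 211, 208, 210, 211, 215, 213, 215, 211, 209, 2
[... 1128 characters left out ...]
, 187, 189, 182, 181, 175, 166, 124, 67, 41, 33, 31, 22, 25, 32, 28, 25, 24]
239 [21, 27, 25, 28, 24, 31, 31, 44, 96, 146, 170, 180, 185, 183, 181, 186, 186, 189, 187, 184, 182, 174, 163, 123, 64, 34, 36, 27, 27, 25, 26, 24, 27, 22]
242 [24, 23, 25, 29, 32, 31, 39, 45, 92, 146, 173, 184, 182, 184, 181, 185, 188, 186, 185, 180, 182, 174, 167, 118, 62, 36, 38, 31, 23, 27, 28, 27, 24, 20]
245 [24, 22, 26, 27, 26, 35, 38, 47, 96, 144, 171, 181, 183, 182, 184, 183, 188, 187, 187, 181, 180, 171, 162, 109, 57, 39, 39, 32, 26, 26, 24, 21, 24, 21]
248 [24, 21, 27, 30, 29, 34, 40, 41, 85, 141, 171, 179, 181, 185, 183, 185, 188, 189, 186, 185, 181, 174, 161, 106, 53, 37, 38, 40, 27, 24, 24, 27, 18, 21]
```

Request:
{"name": "servo_tool", "arguments": {
  "series": "1 0.0005 0 -0.005 0; 1 0.001 0 -0.01 0; 1 0.0016 0 -0.015 0; 1 0.0021 0 -0.02 0; 1 0.0025 0 -0.024 0; 1 0.0025 0 -0.024 0"
}}

```text
time_s: 11.93
eef_pos: [0.5899, 0.0776, 0.089]
tcp_rot: [-90.0, -0.1, 12.1]
contact_force: [-0.5, 1.0, 6.8]
width: 0.094
```

Request:
{"name": "servo_tool", "arguments": {
  "series": "1 0.0002 0 -0.0018 0; 1 0.0003 0 -0.003 0; 1 0.0003 0 -0.003 0"
}}

```text
time_s: 12.18
eef_pos: [0.5905, 0.0756, 0.089]
tcp_rot: [-89.9, -0.1, 12.1]
contact_force: [-1.6, 5.2, 7.3]
width: 0.092
```

```bash
python3 go.py -17 30 87 0
```

```text
now stand mm [-3.1 29.3 89. ] shift [-0.0139  0.002  -0.0008] roll -6.0 q6 -101.3 q1 0.9 [-1.6  5.2  7.3] w 8.7 12.1833
```

Request:
{"name": "servo_tool", "arguments": {
  "series": "1 0.0001 0 -0.0008 0; 1 0.0002 0 -0.0015 0; 1 0.0002 0 -0.0015 0"
}}

```text
time_s: 12.43
eef_pos: [0.5905, 0.0752, 0.089]
tcp_rot: [-89.9, -0.0, 12.1]
contact_force: [-2.9, 10.5, 6.9]
width: 0.096
```

```bash
python3 go.py -17 30 87 0
```

```text
now stand mm [-3.1 28.8 89. ] shift [-0.0139  0.002  -0.0003] roll -6.0 q6 -101.4 q1 0.8 [-2.9 10.5  6.9] w 9.1 12.4333
```

Request:
{"name": "servo_tool", "arguments": {
  "series": "1 -0.003 0.0002 0 0; 1 -0.006 0.0006 -0.0002 0; 1 -0.009 0.0013 -0.0005 0; 1 -0.0115 0.0019 -0.0007 0; 1 -0.0137 0.0026 -0.001 0; 1 -0.0137 0.0026 -0.001 0"
}}

```text
time_s: 12.93
eef_pos: [0.5789, 0.0714, 0.0868]
tcp_rot: [-89.9, -0.3, 12.2]
contact_force: [2.4, 13.3, 6.2]
width: 0.093
```

```bash
python3 go.py -17 30 87 0;python3 - <<'E'
from h import *
print(robot.observe()['moment'])
import pickle;c=read_camera("wrist");pickle.dump(c,open('g4.pkl','wb'));g=c['pixels'].mean(2).astype(int)
for r in range(170,250,4): print(r,g[r,232:274:2].tolist())
E
```

```text
now stand mm [-15.4  28.9  86.8] shift [-0.0017 -0.0002  0.0009] roll -6.0 q6 -101.8 q1 0.5 [ 2.4 13.3  6.2] w 8.9 12.9333
[ 2.83117139 -0.70292386  0.11756513]
170 [171, 170, 168, 169, 173, 170, 170, 167, 169, 168, 171, 166, 167, 170, 170, 169, 166, 169, 166, 167, 165]
174 [169, 170, 171, 171, 171, 168, 167, 166, 170, 169, 171, 169, 168, 167, 169, 167, 170, 168, 168, 168, 167]
178 [169, 172, 169, 171, 171, 167, 170, 168, 169, 169, 168, 168, 166, 168, 167, 168, 168, 168, 167, 167, 169]
182 [170, 171, 169, 171, 172, 171, 170, 172, 171, 170, 168, 171, 168, 166, 166, 169, 168, 168, 167, 168, 167]
186 [171, 173, 170, 172, 171, 172, 173, 170, 168, 169, 170, 170, 171, 170, 170, 170, 170, 171, 167, 169, 170]
190 [168, 172, 171, 169, 171, 172, 170, 170, 170, 168, 171, 169, 169, 169, 171, 168, 168, 170, 167, 167, 169]
194 [171, 168, 173, 169, 168, 170, 167, 169, 169, 170, 171, 169, 171, 168, 166, 165, 166, 167, 164, 168, 170]
198 [170, 168, 170, 172, 170, 170, 170, 170, 168, 168, 167, 168, 167, 168, 168, 166, 168, 166, 169, 165, 164]
202 [168, 169, 169, 173, 170, 171, 170, 167, 167, 166, 164,
[... 481 characters left out ...]
167, 166]
222 [129, 119, 104, 46, 34, 98, 157, 173, 219, 212, 207, 207, 211, 214, 201, 106, 38, 63, 162, 166, 164]
226 [126, 123, 92, 38, 30, 41, 92, 189, 128, 127, 129, 125, 129, 122, 63, 36, 30, 35, 107, 164, 177]
230 [76, 34, 33, 38, 30, 43, 98, 193, 206, 212, 215, 220, 221, 215, 128, 39, 27, 29, 34, 34, 215]
234 [32, 33, 31, 31, 30, 42, 94, 193, 213, 222, 223, 229, 227, 219, 103, 42, 30, 30, 32, 30, 34]
238 [33, 25, 32, 28, 33, 44, 94, 191, 213, 222, 224, 229, 228, 216, 103, 42, 34, 32, 28, 31, 33]
242 [31, 29, 32, 31, 34, 44, 84, 187, 214, 220, 223, 228, 227, 215, 102, 45, 25, 38, 36, 32, 31]
246 [48, 33, 30, 33, 37, 43, 81, 184, 217, 223, 225, 229, 227, 215, 98, 44, 34, 36, 30, 38, 51]
```

Request:
{"name": "servo_tool", "arguments": {
  "series": "0.5 0 0 0.001 0; 0.5 0 0 0.001 0; 0.5 0 -0.03 0.001 0; 0.5 0 -0.07 0.001 0; 0.4 0 -0.07 0.001 0; 0.4 0 -0.07 0.001 0"
}}

```text
time_s: 13.48
eef_pos: [0.5782, 0.0704, 0.1575]
tcp_rot: [-90.1, -0.2, 12.2]
contact_force: [0.1, 0.2, 0.8]
width: 0.288
```

```bash
python3 go.py 12 -56 157 13
```

```text
now stand mm [-16.3  28.1 157.5] shift [ 0.037   0.0007 -0.0807] roll 7.0 q6 -101.7 q1 0.4 [0.1 0.2 0.8] w 27.4 13.4833
```

Request:
{"name": "servo_tool", "arguments": {
  "series": "0.37 0.018 0 -0.04 7; 0.37 0.037 0 -0.081 7; 0.37 0.037 0 -0.081 7; 0.37 0.037 0 -0.081 7; 0.37 0.037 0.03 -0.081 7; 0.37 0.037 0.06 -0.081 7; 0.37 0.037 0.0695 -0.081 7; 0.37 0.037 0.0695 -0.081 7; 0.37 0.037 0.0695 -0.081 7"
}}

```text
time_s: 14.23
eef_pos: [0.6305, -0.0002, 0.0864]
tcp_rot: [-90.0, 0.1, 5.2]
contact_force: [0.1, -0.5, 0.3]
width: 0.317
```

Request:
{"name": "servo_tool", "arguments": {
  "series": "1 0 0 0 0; 1 0 0 0 0; 1 0 0 0 0; 1 0 0 0 0; 1 0 0 0 0; 1 0 0 0 0"
}}

```text
time_s: 14.73
eef_pos: [0.6313, -0.001, 0.0871]
tcp_rot: [-90.0, -0.1, 5.2]
contact_force: [0.3, -1.6, 6.1]
width: 0.098
```

```bash
python3 go.py 12 -31 88 13
```

```text
now stand mm [ 11.8 -56.3  87.1] shift [-0.0055 -0.0009  0.0247] roll 0.0 q6 -101.2 q1 -6.1 [ 0.3 -1.6  6.1] w 9.3 14.7333
```

Request:
{"name": "servo_tool", "arguments": {
  "series": "1 -0.0011 0 0.005 0; 1 -0.0022 0 0.01 0; 1 -0.0034 0 0.015 0; 1 -0.0045 0 0.02 0; 1 -0.0056 0 0.0247 0; 1 -0.0056 0 0.0247 0; 1 -0.0059 0 0.026 0; 1 -0.0059 0 0.026 0"
}}

```text
time_s: 15.4
eef_pos: [0.6232, 0.0236, 0.0871]
tcp_rot: [-90.1, -0.1, 5.2]
contact_force: [0.1, -5.7, 5.5]
width: 0.098
```

```bash
python3 go.py 12 -29 88 13
```

```text
now stand mm [ 11.8 -30.4  87.1] shift [-0.0001 -0.0009  0.0014] roll 0.0 q6 -99.0 q1 -3.9 [ 0.1 -5.7  5.5] w 9.3 15.4
```

Request:
{"name": "servo_tool", "arguments": {
  "series": "1 -0.0003 0 0.0012 0; 1 -0.0005 0 0.002 0; 1 -0.0005 0 0.002 0"
}}

```text
time_s: 15.65
eef_pos: [0.6231, 0.0244, 0.0871]
tcp_rot: [-90.2, -0.2, 5.2]
contact_force: [1.3, -12.5, 4.1]
width: 0.099
```

```bash
python3 go.py -14 -30 88 13
```

```text
now stand mm [ 11.9 -29.6  87.1] shift [-0.0252 -0.0009 -0.0062] roll 0.0 q6 -98.8 q1 -3.7 [  1.3 -12.5   4.1] w 9.4 15.65
```

Request:
{"name": "servo_tool", "arguments": {
  "series": "1 -0.0054 -0.0011 -0.0012 0; 1 -0.0108 -0.0016 -0.0025 0; 1 -0.0163 -0.0013 -0.0037 0; 1 -0.0217 -0.0004 -0.005 0; 1 -0.0266 0.0011 -0.0061 0; 1 -0.0266 0.0011 -0.0061 0; 1 -0.0266 0.0011 -0.0061 0"
}}

```text
time_s: 16.23
eef_pos: [0.5983, 0.0176, 0.0868]
tcp_rot: [-90.1, -0.4, 5.1]
contact_force: [5.0, -2.0, 7.8]
width: 0.091
```

```bash
python3 go.py 76 0 150 0
```

```text
now stand mm [-13.8 -28.3  86.8] shift [ 0.0815 -0.0627  0.0478] roll -13.0 q6 -99.8 q1 -4.6 [ 5.  -2.   7.8] w 8.7 16.2333
```

Request:
{"name": "servo_tool", "arguments": {
  "series": "0.5 0 0 0 0; 0.5 0 0 0 0; 0.5 0 -0.03 0 0; 0.5 0 -0.068 0 0; 0.5 0.04 -0.07 0.024 -6; 0.5 0.0815 -0.07 0.048 -13; 0.5 0.0815 -0.07 0.048 -13; 0.5 0.0815 -0.05 0.048 -13; 0.5 0.0815 -0.05 0.048 -13; 0.5 0.0815 -0.05 0.048 -13"
}}

```text
time_s: 17.07
eef_pos: [0.6717, 0.0733, 0.1339]
tcp_rot: [-89.9, 0.2, 18.2]
contact_force: [-0.5, 0.4, -0.3]
width: 0.25
```

```bash
python3 go.py 76 0 137 0; cat > look.py <<'E'
from h import *
import pickle,sys;s=np.load('s.npy')
c=read_camera("wrist");pickle.dump(c,open(sys.argv[1]+'.pkl','wb'))
Rm=cv2.Rodrigues(np.array(c['rvec'],float))[0];C=-Rm.T@np.ravel(c['tvec'])-[s[0],s[1],0]
print('cam stand',C[0]*np.cos(s[2])+C[1]*np.sin(s[2]),-C[0]*np.sin(s[2])+C[1]*np.cos(s[2]),C[2])
save(sys.argv[1],rect(c,s,.03,-.04,.05,-.05,.131,7.9)[2][:590])
E
python3 look.py o1
```

```text
now stand mm [ 73.3   1.7 133.9] shift [ 0.0027 -0.0031 -0.0017] roll 0.0 q6 -107.6 q1 0.6 [-0.5  0.4 -0.3] w 23.8 17.0667
cam stand -0.0019873684253276153 0.0015986567750779128 0.33421874402690854
```

View pics/o1.png

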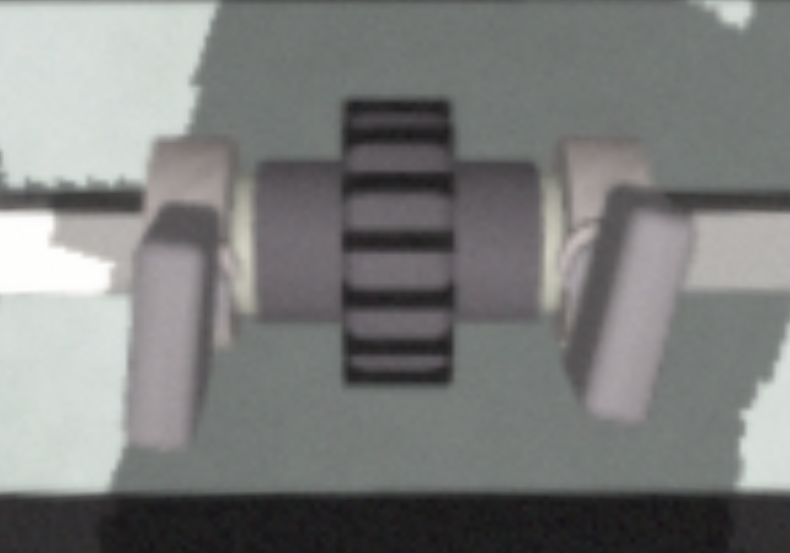

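```bash
sed -i 's/30,200,30,0\]/20,120,20,0]/; s/(255,320)/(180,255,320)/' h.py; python3 - <<'E'
from h import *
import pickle;c=pickle.load(open('o1.pkl','rb'));s=np.load('s.npy')
for ya,yb in((-.050,-.054),(-.054,-.058),(-.058,-.062),(.052,.049),(.055,.052)): 
    r=flatfit(c,s,ya,yb);print(ya,np.degrees(r[0][1]).round(1),r)
X,Y,im=rect(c,s,.012,-.014,-.05,-.058,.08,4);print([(round(float(x)*1e3,1),int(v)) for x,v in zip(X,np.median(im.mean(2),1))][::2])
E
```

```text
-0.05 19.7 ([-0.0002, 0.343, 0.0008, 119.0173, 57.8909, 178.4885, 87.3755, 121.6304], np.float64(75.83628242057893))
-0.054 19.5 ([-0.0001, 0.3406, 0.0007, 118.9268, 61.2088, 178.6705, 99.0667, 121.1007], np.float64(72.58213870973525))
-0.058 20.8 ([-0.0001, 0.3623, 0.0006, 119.0418, 64.7165, 178.3675, 117.8325, 121.615], np.float64(81.81823434314887))
0.052 33.2 ([0.0006, 0.5801, 0.0012, 219.5758, 56.6583, 224.684, 250.0, 220.1652], np.float64(24359.947848720472))
0.055 23.0 ([0.0001, 0.4016, 0.0012, 217.072, 33.7848, 235.5017, 250.0, 217.3218], np.float64(13171.193170574177))
[(12.0, 118), (11.5, 119), (11.0, 119), (10.5, 119), (10.0, 119), (9.5, 119), (9.0, 116), (8.5, 109), (8.0, 95), (7.5, 79), (7.0, 62), (6.5, 61), (6.0, 64), (5.5, 72), (5.0, 90), (4.5, 123), (4.0, 149), (3.5, 170), (3.0, 176), (2.5, 179), (2.0, 179), (1.5, 179), (1.0, 178), (0.5, 178), (-0.0, 178), (-0.5, 178), (-1.0, 178), (-1.5, 178), (-2.0, 178), (-2.5, 178), (-3.0, 178), (-3.5, 178), (-4.0, 178), (-4.5, 177), (-5.0, 178), (-5.5, 178), (-6.0, 178), (-6.5, 177), (-7.0, 174), (-7.5, 158), (-8.0, 141), (-8.5, 130), (-9.0, 123), (-9.5, 121), (-10.0, 121), (-10.5, 122), (-11.0, 122), (-11.5, 121), (-12.0, 121), (-12.5, 121), (-13.0, 122), (-13.5, 121)]
```

```bash
python3 go.py -13 29 160 6
```

```text
now stand mm [ 73.7   1.3 135. ] shift [-0.0868 -0.0249  0.0276] roll 6.0 q6 -107.5 q1 0.6 [-0.9 -0.2  0.1] w 24.0 17.1167
```

Request:
{"name": "servo_tool", "arguments": {
  "series": "0.5 0 -0.025 0 0; 0.5 -0.04 -0.025 0.014 3; 0.5 -0.087 -0.025 0.0276 6; 0.5 -0.087 -0.025 0.0276 6; 0.5 -0.087 0.01 0.0276 6; 0.5 -0.087 0.04 0.0276 6; 0.5 -0.087 0.048 0.0276 6; 0.5 -0.087 0.048 0.0276 6; 0.5 -0.087 0.048 0.0276 6; 1 -0.087 0.048 0.0276 6; 1 -0.087 0.048 0.0276 6; 1 -0.087 0.048 0.0276 6; 1 -0.087 0.048 0.0276 6; 1 -0.087 0.048 0.0276 6"
}}

```text
time_s: 18.28
eef_pos: [0.5819, 0.0729, 0.0883]
tcp_rot: [-90.0, -0.1, 12.2]
contact_force: [-0.3, 4.1, 5.5]
width: 0.094
```

```bash
python3 go.py -18 29 86 6
```

```text
now stand mm [-12.1  29.4  88.3] shift [-0.0059  0.0023 -0.001 ] roll -0.0 q6 -101.5 q1 0.7 [-0.3  4.1  5.5] w 9.0 18.2833
```

Request:
{"name": "servo_tool", "arguments": {
  "series": "1 -0.0028 0.0006 -0.0003 0; 1 -0.0055 0.0012 -0.0006 0; 1 -0.0055 0.0012 -0.0006 0; 1 -0.0055 0.0012 -0.0006 0; 0.5 -0.0055 0.0012 -0.0006 0; 0.5 -0.0055 0.0012 -0.0006 0; 0.5 -0.0055 -0.03 -0.0006 0; 0.5 -0.0055 -0.07 -0.0006 0; 0.5 -0.0055 -0.072 -0.0006 0; 0.5 -0.0055 -0.072 -0.0006 0"
}}

```text
time_s: 19.12
eef_pos: [0.577, 0.0704, 0.1614]
tcp_rot: [-90.1, -0.2, 12.2]
contact_force: [0.2, -0.1, -0.7]
width: 0.25
```

```bash
python3 go.py -9 -30 160 13
```

```text
now stand mm [-17.5  28.5 161.4] shift [ 0.0145  0.0015 -0.0573] roll 7.0 q6 -101.7 q1 0.5 [ 0.2 -0.1 -0.7] w 23.8 19.1167
```

Request:
{"name": "servo_tool", "arguments": {
  "series": "0.5 0.0145 0 -0.03 7; 0.5 0.0145 0 -0.0573 7; 0.5 0.0145 0 -0.0573 7; 0.5 0.0145 0.03 -0.0573 7; 0.5 0.0145 0.06 -0.0573 7; 0.5 0.0145 0.0725 -0.0573 7; 0.5 0.0145 0.0725 -0.0573 7; 0.5 0.0145 0.0725 -0.0573 7; 1 0.0145 0.0725 -0.0573 7; 1 0.0145 0.0725 -0.0573 7; 1 0.0145 0.0725 -0.0573 7; 1 0.0145 0.0725 -0.0573 7; 1 0.0145 0.0725 -0.0573 7"
}}

```text
time_s: 20.2
eef_pos: [0.6029, 0.0176, 0.0876]
tcp_rot: [-90.0, -0.1, 5.2]
contact_force: [-1.2, 0.1, 6.4]
width: 0.097
```

Request:
{"name": "servo_tool", "arguments": {
  "series": "1 -0.0035 0.0005 -0.0008 0; 1 -0.007 0.0011 -0.0016 0; 1 -0.0098 0.0018 -0.0022 0; 1 -0.0098 0.0018 -0.0022 0; 1 -0.0098 0.0018 -0.0022 0"
}}

```text
time_s: 20.62
eef_pos: [0.595, 0.0151, 0.0859]
tcp_rot: [-90.0, -0.3, 5.2]
contact_force: [7.0, 4.5, 1.8]
width: 0.093
```

```bash
python3 go.py 76 0 160 0
```

```text
now stand mm [-17.7 -29.7  85.9] shift [ 0.085  -0.0737  0.05  ] roll -13.0 q6 -100.2 q1 -4.9 [7.  4.5 1.8] w 8.8 20.6167
```

Back to the overhead view to measure numerically.

Request:
{"name": "servo_tool", "arguments": {
  "series": "0.5 0 0 0 0; 0.5 0 0 0 0; 0.5 0 -0.03 0 0; 0.5 0 -0.07 0 0; 0.5 0.04 -0.074 0.025 -6; 0.5 0.085 -0.074 0.05 -13; 0.5 0.085 -0.074 0.05 -13; 0.5 0.085 -0.05 0.05 -13; 0.5 0.085 -0.05 0.05 -13; 0.5 0.085 -0.05 0.05 -13"
}}

```text
time_s: 21.45
eef_pos: [0.6719, 0.0718, 0.1337]
tcp_rot: [-90.0, 0.2, 18.2]
contact_force: [-0.1, -0.6, 0.3]
width: 0.253
```

```bash
python3 look.py o2; cat > tops.py <<'E'
# brightness maps of both head tops in the z=.131 plane: fit top face by template of a 28x9 box over (x,y,phi)
from h import *
import pickle,sys
s=np.load('s.npy')
for n in sys.argv[1:]:
    c=pickle.load(open(n+'.pkl','rb'))
    Rm=cv2.Rodrigues(np.array(c['rvec'],float))[0];C=-Rm.T@np.ravel(c['tvec']);q=C-[s[0],s[1],0]
    for side in(1,-1):
        X,Y,im=rect(c,s,.02,-.04,side*.03+.02,side*.03-.02,.131,4)
        G=cv2.GaussianBlur(im.mean(2).astype(np.float32),(0,0),1.2);gx=cv2.Sobel(G,cv2.CV_32F,1,0);gy=cv2.Sobel(G,cv2.CV_32F,0,1)
        best=[]
        for a in np.radians(np.arange(0,32,1)):
          for ph in np.radians(np.arange(-4,26,2)if len(sys.argv)<9 else [0]):
            for dy in np.arange(-.004,.0041,.0005):
              ex=np.array([np.cos(a),0,np.sin(a)]);u=np.array([-np.sin(a),0,np.cos(a)]);ey=np.array([0,1.,0])
              b=np.cos(ph)*ex-np.sin(ph)*ey;t=np.sin(ph)*ex+np.cos(ph)*ey
              o=np.array([-.0001,side*.03+dy,.08])+.054*u
              sc=0
              for e,f,h,L in((b,t,.014,.0045),(-b,t,.014,.0045),(t,b,.0045,.014),(-t,b,.0045,.014)):
                P=o+h*e+np.linspace(-.85,.85,15)[:,None]*L*f
                # into rect pixel coords: intersect ray camera->P with z=.131
                Cs=np.array([q[0]*np.cos(s[2])+q[1]*np.sin(s[2]),-q[0]*np.sin(s[2])+q[1]*np.cos(s[2]),q[2]])
                k=(Cs[2]-.131)/(Cs[2]-P[:,2]);I=Cs+(P-Cs)*k[:,None]
                r=((X[0]-I[:,0])*4e3).round().astype(int).clip(0,len(X)-1);cc=((Y[0]-I[:,1])*4e3).round().astype(int).clip(0,len(Y)-1)
                n2=-np.array([e[1],e[0]]);n2=n2/np.hypot(*n2) # outward in (col,row)
                v=-(gx[r,cc]*n2[0]+gy[r,cc]*n2[1]) # bright inside
                sc+=np.abs(v).clip(0,60).mean()
              best.append((sc,np.degrees(a),np.degrees(ph),dy*1e3))
        best.sort(reverse=True);print(n,'left' if side>0 else 'right',[tuple(round(float(k),1) for k in b) for b in best[:4]])
E
python3 tops.py o1 o2; python3 go.py 76 0 160 0
```

```text
cam stand -0.0021428474560148485 0.00019200169642158118 0.33394990100659194
o1 left [(183.4, 15.0, 6.0, -0.5), (179.4, 15.0, 8.0, -0.5), (173.9, 15.0, 4.0, -0.5), (164.5, 15.0, 4.0, -1.0)]
o1 right [(148.1, 10.0, 16.0, -0.5), (148.1, 10.0, 14.0, -0.5), (145.6, 10.0, 16.0, -1.0), (144.9, 11.0, 10.0, -1.0)]
o2 left [(180.5, 21.0, 6.0, -0.5), (178.4, 19.0, 6.0, -0.5), (177.2, 20.0, 6.0, -0.5), (176.3, 21.0, 4.0, -0.5)]
o2 right [(136.9, 20.0, 12.0, -0.5), (133.7, 21.0, 8.0, 0.0), (132.9, 21.0, 10.0, 0.0), (132.6, 19.0, 12.0, -0.5)]
now stand mm [ 7.360e+01 -1.000e-01  1.348e+02] shift [ 0.0024 -0.0252  0.0001] roll -0.0 q6 -107.7 q1 0.5 [0.2 0.1 0.2] w 23.7 21.5
```

Request:
{"name": "servo_tool", "arguments": {
  "series": "0.5 0 -0.025 0 0; 0.5 -0.04 -0.025 0.014 3; 0.6 -0.0906 -0.025 0.0293 6; 0.6 -0.0906 -0.025 0.0293 6; 0.6 -0.0906 0.01 0.0293 6; 0.6 -0.0906 0.035 0.0293 6; 0.7 -0.0906 0.04 0.0293 6; 0.7 -0.0906 0.04 0.0293 6; 0.7 -0.0906 0.04 0.0293 6"
}}

```text
time_s: 22.25
eef_pos: [0.5785, 0.0713, 0.0962]
tcp_rot: [-90.0, -0.1, 12.2]
contact_force: [0.4, -0.5, -0.8]
width: 0.155
```

```bash
python3 go.py -17 29.2 95 6
```

```text
now stand mm [-15.8  28.9  96.2] shift [-0.0012  0.0012  0.0002] roll -0.0 q6 -101.6 q1 0.5 [ 0.4 -0.5 -0.8] w 14.8 22.25
```

Request:
{"name": "servo_tool", "arguments": {
  "series": "0.7 -0.0012 0.0012 0.0002 7; 0.7 -0.0012 0.0012 0.0002 14; 0.7 -0.0012 0.0012 0.0002 21; 0.7 -0.0012 0.0012 0.0002 28; 0.7 -0.0012 0.0012 0.0002 35; 0.7 -0.0012 0.0012 0.0002 42; 0.7 -0.0012 0.0012 0.0002 49; 0.7 -0.0012 0.0012 0.0002 56; 0.7 -0.0012 0.0012 0.0002 63; 0.7 -0.0012 0.0012 0.0002 70; 0.7 -0.0012 0.0012 0.0002 77; 0.7 -0.0012 0.0012 0.0002 84; 0.7 -0.0012 0.0012 0.0002 88; 0.7 -0.0012 0.0012 0.0002 88"
}}

```text
time_s: 23.42
eef_pos: [0.5775, 0.0714, 0.0956]
tcp_rot: [-89.9, -0.0, -76.0]
contact_force: [-0.4, -1.3, 1.2]
width: 0.148
```

```bash
python3 go.py -17 29.2 95 90;  python3 -c "
from h import *
print(robot.observe()['moment'])"
```

```text
now stand mm [-16.7  29.3  95.6] shift [ 0.0001  0.0006 -0.0003] roll -4.2 q6 -13.4 q1 0.5 [-0.4 -1.3  1.2] w 14.0 23.4167
[-0.02833693  0.00355991  0.0520516 ]
```

Request:
{"name": "servo_tool", "arguments": {
  "series": "0.74 0 0 0 0; 0.76 0 0 0 0; 0.77 0 0 0 3; 0.77 0 0 0 7; 0.77 0 0 0 10; 0.77 0 0 0 10"
}}

```text
time_s: 23.92
eef_pos: [0.5773, 0.0717, 0.0948]
tcp_rot: [-89.9, -0.0, -85.8]
contact_force: [-0.5, 1.5, 7.2]
width: 0.121
```

```bash
python3 go.py 73 0 134 0;  python3 -c "
from h import *
print(robot.observe()['moment'])"
```

```text
now stand mm [-16.8  29.7  94.8] shift [ 0.0071 -0.0391  0.0944] roll -104.0 q6 -3.6 q1 0.6 [-0.5  1.5  7.2] w 11.5 23.9167
[0.38349494 0.01925803 0.71798172]
```

Request:
{"name": "servo_tool", "arguments": {
  "series": "0.7 0 0 0 -6; 0.5 0 0 0 -10; 0.5 0 -0.01 0 -10; 0.5 0 -0.045 0 -14; 0.5 0.002 -0.062 0.03 -21; 0.5 0.005 -0.062 0.07 -28; 0.5 0.0071 -0.062 0.0944 -35; 0.5 0.0071 -0.05 0.0944 -42; 0.5 0.0071 -0.0391 0.0944 -49; 0.5 0.0071 -0.0391 0.0944 -56; 0.5 0.0071 -0.0391 0.0944 -63; 0.5 0.0071 -0.0391 0.0944 -70; 0.5 0.0071 -0.0391 0.0944 -77; 0.5 0.0071 -0.0391 0.0944 -84; 0.5 0.0071 -0.0391 0.0944 -91; 0.5 0.0071 -0.0391 0.0944 -91; 0.5 0.0071 -0.0391 0.0944 -91"
}}

```text
time_s: 25.33
eef_pos: [0.6714, 0.0712, 0.1334]
tcp_rot: [-90.0, -0.0, 4.9]
contact_force: [-0.4, -0.0, -0.6]
width: 0.251
```

```bash
python3 look.py o3; sed -i 's/np.arange(-4,26,2)if len(sys.argv)<9 else \[0\]/np.r_[0:26:2,60:100:2]/; s/for n in sys.argv\[1:\]:/for n in sys.argv[1:]:/' tops.py; python3 tops.py o3; python3 go.py -17 -30 160 12
```

```text
cam stand -0.0015831103353358238 0.017479317560825738 0.3333932941650685
o3 left [(164.4, 19.0, 90.0, -0.5), (163.1, 19.0, 92.0, -0.5), (159.4, 19.0, 88.0, -0.5), (157.2, 19.0, 90.0, 0.0)]
o3 right [(152.6, 20.0, 10.0, 0.0), (151.9, 20.0, 12.0, 0.0), (150.8, 21.0, 10.0, 0.0), (149.7, 10.0, 98.0, -1.0)]
now stand mm [ 7.240e+01 -1.000e-01  1.332e+02] shift [-0.0801 -0.0268 -0.0497] roll -1.3 q6 -94.4 q1 0.5 [-0.8 -0.3  0.1] w 23.8 25.3833
```

Request:
{"name": "servo_tool", "arguments": {
  "series": "0.5 0 -0.0268 0 0; 0.5 -0.04 -0.0268 -0.025 0; 0.6 -0.0801 -0.0268 -0.0497 -1; 0.6 -0.0801 -0.0268 -0.0497 -1; 0.6 -0.0801 0.005 -0.0497 -1; 0.6 -0.0801 0.03 -0.0497 -1; 0.7 -0.0801 0.0385 -0.0497 -1; 0.7 -0.0801 0.0385 -0.0497 -1; 0.7 -0.0801 0.0385 -0.0497 -1"
}}

```text
time_s: 26.13
eef_pos: [0.5965, 0.0146, 0.0947]
tcp_rot: [-90.0, 0.0, 6.1]
contact_force: [-0.2, -0.1, 0.5]
width: 0.151
```

```bash
python3 go.py -17 -30 95 12
```

```text
now stand mm [-16.4 -30.5  94.7] shift [-0.0007 -0.0003  0.0004] roll -0.1 q6 -101.0 q1 -4.9 [-0.2 -0.1  0.5] w 14.3 26.1333
```

Request:
{"name": "servo_tool", "arguments": {
  "series": "0.7 -0.0006 0 0.0003 7; 0.7 -0.0006 0 0.0003 14; 0.7 -0.0006 0 0.0003 21; 0.7 -0.0006 0 0.0003 28; 0.7 -0.0006 0 0.0003 35; 0.7 -0.0006 0 0.0003 42; 0.7 -0.0006 0 0.0003 49; 0.7 -0.0006 0 0.0003 56; 0.7 -0.0006 0 0.0003 63; 0.7 -0.0006 0 0.0003 70; 0.7 -0.0006 0 0.0003 77; 0.7 -0.0006 0 0.0003 82; 0.74 -0.0006 0 0.0003 82; 0.76 -0.0006 0 0.0003 82; 0.77 -0.0006 0 0.0003 85; 0.77 -0.0006 0 0.0003 89; 0.77 -0.0006 0 0.0003 92; 0.77 -0.0006 0 0.0003 92"
}}

```text
time_s: 27.63
eef_pos: [0.596, 0.0151, 0.0955]
tcp_rot: [-89.9, -0.0, -85.8]
contact_force: [-1.8, 1.1, 7.0]
width: 0.121
```

```bash
python3 go.py 73 0 134 0;  python3 -c "
from h import *
print(robot.observe()['moment'])"
```

```text
now stand mm [-16.8 -30.   95.5] shift [-0.0507 -0.0384  0.08  ] roll -103.9 q6 -9.1 q1 -4.9 [-1.8  1.1  7. ] w 11.5 27.6333
[0.22962224 0.17600383 0.69665783]
```

Same signature as the left (0.7 N m at the stop). Release and verify from overhead.

Request:
{"name": "servo_tool", "arguments": {
  "series": "0.7 0 0 0 -6; 0.5 0 0 0 -10; 0.5 0 -0.01 0 -10; 0.5 0 -0.045 0 -14; 0.5 -0.015 -0.062 0.03 -21; 0.5 -0.035 -0.062 0.06 -28; 0.5 -0.0507 -0.062 0.08 -35; 0.5 -0.0507 -0.05 0.08 -42; 0.5 -0.0507 -0.0384 0.08 -49; 0.5 -0.0507 -0.0384 0.08 -56; 0.5 -0.0507 -0.0384 0.08 -63; 0.5 -0.0507 -0.0384 0.08 -70; 0.5 -0.0507 -0.0384 0.08 -77; 0.5 -0.0507 -0.0384 0.08 -84; 0.5 -0.0507 -0.0384 0.08 -91; 0.5 -0.0507 -0.0384 0.08 -98; 0.5 -0.0507 -0.0384 0.08 -104; 0.5 -0.0507 -0.0384 0.08 -104; 0.5 -0.0507 -0.0384 0.08 -104"
}}

```text
time_s: 29.22
eef_pos: [0.6717, 0.0713, 0.1335]
tcp_rot: [-90.0, -0.0, 18.0]
contact_force: [0.1, -0.4, 0.3]
width: 0.25
```

```bash
python3 look.py o4; python3 tops.py o4; python3 - <<'E'
from h import *
import pickle;c=pickle.load(open('o4.pkl','rb'));s=np.load('s.npy')
for ya,yb in((-.054,-.058),(-.058,-.062)): r=flatfit(c,s,ya,yb);print(np.degrees(r[0][1]).round(1),r[1])
E
python3 go.py 73 0 134 0
```

```text
cam stand -0.003393378187973341 0.00023852972519773847 0.3334689256975501
o4 left [(184.7, 19.0, 90.0, -0.5), (180.2, 19.0, 88.0, -0.5), (177.1, 19.0, 92.0, -0.5), (171.4, 19.0, 86.0, -0.5)]
o4 right [(159.3, 2.0, 92.0, -3.0), (158.1, 2.0, 90.0, -3.0), (157.8, 2.0, 90.0, -2.5), (157.4, 2.0, 92.0, -2.5)]
17.8 150.33015607990333
18.3 92.85169579719911
now stand mm [ 72.7  -0.2 133.3] shift [ 0.0003 -0.0007  0.0002] roll -0.2 q6 -107.5 q1 0.5 [-0.2  0.1  0.3] w 23.5 29.2667
```

```bash
sed -i 's/best.sort(reverse=True)/best=[b for b in best if b[1]>8];best.sort(reverse=True)/' tops.py; python3 tops.py o4; python3 - <<'E'
from h import *
import pickle;c=pickle.load(open('o4.pkl','rb'));s=np.load('s.npy')
X,Y,im=rect(c,s,.012,-.034,.052,-.0521,.131,1);g=im.mean(2).astype(int)
print('y',(Y*1e3).round().astype(int)[::2][:22].tolist(),(Y*1e3).round().astype(int)[-44::2].tolist())
for i in range(0,len(X),2): print(round(X[i]*1e3),g[i,0:44:2].tolist(),g[i,-44::2].tolist())
E
```

```text
o4 left [(184.7, 19.0, 90.0, -0.5), (180.2, 19.0, 88.0, -0.5), (177.1, 19.0, 92.0, -0.5), (171.4, 19.0, 86.0, -0.5)]
o4 right [(125.9, 11.0, 88.0, 1.0), (123.4, 19.0, 90.0, 0.5), (123.0, 11.0, 92.0, 1.0), (122.1, 11.0, 86.0, 1.0)]
y [52, 50, 48, 46, 44, 42, 40, 38, 36, 34, 32, 30, 28, 26, 24, 22, 20, 18, 16, 14, 12, 10] [-9, -11, -13, -15, -17, -19, -21, -23, -25, -27, -29, -31, -33, -35, -37, -39, -41, -43, -45, -47, -49, -51]
12 [211, 207, 216, 217, 217, 218, 217, 216, 215, 216, 217, 170, 130, 127, 113, 106, 109, 119, 119, 117, 118, 118] [113, 118, 120, 118, 118, 121, 106, 114, 116, 116, 112, 112, 120, 121, 119, 119, 119, 119, 117, 119, 119, 120]
10 [119, 131, 214, 214, 218, 218, 218, 218, 216, 216, 213, 139, 134, 131, 127, 129, 104, 116, 110, 112, 112, 111] [111, 115, 116, 114, 115, 117, 105, 138, 134, 132, 131, 130, 118, 122, 120, 118, 117, 119, 118, 118, 120, 119]
8 [116, 145, 211, 217, 218, 219, 219, 217, 218, 218, 209, 148, 150, 149, 146, 140, 105, 112, 79, 80, 80, 76] [74, 74, 74, 73, 72, 112, 105, 147, 150, 150, 147, 142, 124, 120, 120, 119, 119, 119, 120, 118, 119, 119]
6 [
[... 3687 characters left out ...]
9, 130, 218, 219, 219]
-28 [207, 208, 207, 212, 211, 211, 214, 215, 212, 214, 119, 118, 118, 117, 118, 117, 119, 118, 119, 120, 119, 121] [123, 120, 121, 119, 122, 125, 122, 121, 122, 120, 120, 122, 121, 119, 120, 119, 120, 122, 168, 218, 219, 217]
-30 [205, 207, 208, 211, 210, 210, 214, 215, 214, 200, 114, 118, 117, 119, 119, 119, 118, 119, 118, 119, 119, 121] [120, 121, 121, 121, 123, 122, 123, 122, 120, 121, 121, 121, 121, 119, 120, 117, 120, 120, 177, 217, 217, 217]
-32 [181, 185, 186, 189, 194, 196, 196, 196, 195, 146, 114, 113, 113, 111, 112, 114, 115, 114, 115, 114, 114, 116] [113, 113, 111, 111, 114, 115, 117, 116, 112, 110, 108, 108, 109, 111, 113, 113, 113, 108, 144, 195, 195, 196]
```

```bash
python3 -c "
from h import *
print(robot.job_done())"
```

```text
the job is handed in; nothing more can be done
None
```

I slid both collars up to the hub, turned their screws to face the flat, and then tightened each clockwise to its stop. I let go, moved the gripper clear and handed the job in at about 29 s. `job_done` reports no verdict.

**Last checks, from the overhead wrist picture:**
- **Flat:** my fits put it at about 20° before tightening and about 18° in the last picture. Both are well inside the 7° tolerance.
- **Left screw:** 19°, with the bar at 90°.
- **Right screw:** the automatic fit gave a false answer in the last picture (2° or 11°), because the contrast was low. I read the pixel values instead. They show the right bar mirroring the left one, at about 19° and in line with the axle. Before tightening it had fitted at 20°.
- **Stops:** both screws held against about 0.7 N m of turning at the end.
- **Hub contact:** each collar was pushed against the hub until the force rose to 10–13 N. A picture before tightening showed both washers touching the hub.
- **Bystanders:** no move touched them as far as I could tell, but I did not measure their positions again.

The first grasp on the left screw missed. The closed fingertips ended about 28 mm short of the reported TCP, so I gripped lower from then on.

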